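Build the lens stack of a paper-inspection magnifier and set its carriage

ROBOT

A 6-joint arm with a two-finger parallel gripper is mounted at the origin on the work surface. World frame = base frame: x ahead of the robot, y to its left, z up, the work surface at z = 0. Lengths are in m, angles in rad, forces in N, time in s.
With the tool pointing down it reaches from about 0.3 to 0.85 m from the base axis. Payload 4.2 kg.
Tool frame: the origin (TCP) lies midway between the tips of the shut fingers; the grasp point (between the pads) lies 19 mm behind it; z points along the fingers, y is the direction in which the jaws open and shut (so a half turn about z gives the same grasp; the last joint's range is limited). The gripper opens to 91 mm and grips with 3 to 60 N. Pads are 32 mm wide; open, the fingers measure 118 mm over their backs; the gripper's body (76 mm by 178 mm) begins 60 mm behind the grasp point.
Start: joints at [-1.222, 0.32, 1.565, -0, 1.257, -0.02], TCP at [0.207, -0.536, 0.184] pointing down, gripper open.
Joint ranges: [-3.11, 3.11], [-0.84, 2.01], [0.21, 2.61], [-1.34, 4.49], [0.05, 2.63], [-2.56, 2.56]. Speed limits (rad/s): [2.57, 2.57, 3.14, 3.14, 3.14, 3.14].

INTERFACE

Orientations are given as a unit quaternion [x, y, z, w].
In Python, from workcell import monitor, vision, order gives the robot as it stands.
- The arm moves only by the shell command python3 -m jog 'ROWS' [FORCE]. ROWS is JSON, one flat list of numbers, 7 for each row, row after row: the turn, a rotation vector about the tool's x, y, z in rad, then the shift along the tool's x, y, z in cm, then the gripper command: -1 is fully open, 1 is shut, values between are in proportion. A call has 1 to 8 rows; each row shifts and turns the pose as measured when the row begins, along the tool's axes as they then stand; what a row does not reach is not made up. A row lasts 1/12 s, in which the tool goes at most 41.7 mm and 7.16 degrees, less where a joint would pass 70% of its speed; a pose out of reach is approached as far as the arm can. A call is refused whole if a number of a shift passes 4.17 or a number of a turn 0.125, either way. A call with a gripper value outside its range is refused whole. The fingers move at their own pace and stop on an object; FORCE is the grip in N (left out, the last holds). Time passes only in rows, so rows that do not move let the fingers close. It gives the time, the measured TCP pose, the force and the opening at its end, in the units of the state.
- monitor.get_state(): the state, without advancing time (a new reading comes with each control period).
- vision.capture(name): name is "side" or "top"; returns the picture (400x640x3 uint8, red, green, blue); there is no depth.
- vision.camera_model(name): a dict with "intrinsics" (3x3 intrinsics, pixels), "R" (3x3) and "t" (3): a world point X has camera coordinates R X + t. Camera axes: x right, y down, z forward; pixel columns grow to the right and rows downward; lengths in m; the calibration is good to about 2 mm. A picture is of the moment at which its call begins. camera_model takes no time and is no camera call.
- order.finish_job(): hands the job in, once; it reports no verdict.
The state is a dict: "clock": time; "joints": joint angles; "dq": joint speeds; "effort": joint torques, N m; "tcp_pos": TCP position; "orientation": TCP orientation; "force": force on the tool from outside, world axes, zero at the start; "ft_torque": the same for the moment, N m; "opening": finger opening in m.
Only numpy, scipy, OpenCV 4.12 (cv2) and the standard library are available. Lean on these libraries where they do the work, as an engineer would, in place of code of your own. Each camera call takes 0.05 s, during which the arm holds its last target. There are 200 camera calls.

TASK

Fit out the bench magnifier: move the orange dust cap from the lens cage into the white tray, then stack in the cage, lying flat, first every black spacer on the table, then the lens blank, and last the brass retaining ring. Only when the stack is complete, squeeze the red spring button and slide the carriage along its rail to the hole marked by the red tag, so that the button pops fully out there with the stack still in place. Leave the pile of notebooks, the bowl, the paste pot and the blue-lidded box where they are.

Things in the scene. Friction and masses are not known exactly. Their poses are not given: they have to be found in the camera images.
- stand: Fixed bench-magnifier stand: an aluminium rail along the stand's own y axis on a grey base (70 x 270 x 10 mm), end blocks up to 66 mm high. Origin under the middle of the rail on the table; z up. The rail has three latch holes 45 mm apart along y.
- cage_floor (a point): Centre of the lens cage's floor, 20 mm above the table; axes as the stand's. Four upright 8 mm rods, round-topped, 64 mm high above the floor, at +-25.5 mm in x and y from here, leave 2 mm all round a 60 mm disc and 43 mm wide finger gaps on the +y and -y sides (the sleeve is close on the +x side). Part of the sliding carriage. Plate under it 88 (x) x 64 (y) mm.
- carriage (a joint): Travel of the carriage (blue sleeve and cage) along the rail in m, towards the stand's -y: 0 first hole (start, loading place), 0.045 second, 0.090 third. Moves with about 2 N while the button is in; 3 mm of play to either side when latched.
- button (a joint): How far the red spring button is pressed in, m: 0 popped out (latched in a hole), 0.008 fully in. It takes 2.4 N to start and 5.6 N fully in. More than 0.006 unlatches the carriage; between holes it rides at 0.006 by itself and pops back out to 0 when the carriage comes to a hole.
- button_pad (a point): Centre of the red button's outer face, on the stand's -x side of the blue sleeve, 48 mm above the table; axes as the stand's. Face 30 (y) x 24 (z) mm, pressed towards the stand's +x. The sleeve's other (+x) face is 50 mm from the popped-out button face (42 mm when pressed): both can be pinched in one grip from above. Lies 60 mm to the -y of the cage's centre.
- index (a point): White index line across the top of the blue sleeve, level with the button along the rail. The sleeve is 40 mm wide (x), 100 mm long (y) and 25 to 65 mm above the table; this point is on its top, midway across.
- tag_red: Red block (30 x 24 x 12 mm) on the table beside the base, its origin (centre of its underside) 55 mm to the stand's +x side of the rail, marking the wanted hole: with the carriage latched there, the index line is in line with the tag's centre along y. Marks the second or the third hole. Axes as the stand's. Fixed.
- tag_white: White block of the same size, marking the other hole. Fixed.
- tray: Fixed white tray 130 x 130 mm, walls 26 mm high and 4 mm thick; origin under its centre.
- tray_in (a point): Centre of the tray's floor, 4 mm above the table.
- cap: Orange dust cap: disc 58 mm across and 8 mm thick with an upright knob 22 mm across, reaching 50 mm above the underside. Origin at the centre of the underside, z up. Starts in the cage, on its floor.
- lens: Lens blank, blue-green glass disc, 12 mm thick, slightly domed top, 60-120 g. Outer diameter 60 mm; origin at the centre of its underside, z up.
- ring: Retaining ring, brass ring with a pale insert and two black marks, 10 mm thick, 50-100 g. Outer diameter 60 mm, solid for handling (the hole is closed by a flush insert); origin at the centre of its underside, z up.
- spacer1: Spacer, black ring with a cream insert, 10 mm thick, 35 g; 2 to 4 of the four are present, all alike. Outer diameter 60 mm, solid for handling (the hole is closed by a flush insert); origin at the centre of its underside, z up.
- spacer2: Spacer, black ring with a cream insert, 10 mm thick, 35 g; 2 to 4 of the four are present, all alike. Outer diameter 60 mm, solid for handling (the hole is closed by a flush insert); origin at the centre of its underside, z up.
- spacer3: Spacer, black ring with a cream insert, 10 mm thick, 35 g; 2 to 4 of the four are present, all alike. Outer diameter 60 mm, solid for handling (the hole is closed by a flush insert); origin at the centre of its underside, z up.
- spacer4: Spacer, black ring with a cream insert, 10 mm thick, 35 g; 2 to 4 of the four are present, all alike. Outer diameter 60 mm, solid for handling (the hole is closed by a flush insert); origin at the centre of its underside, z up.
- notebooks: Bystander: pile of bound notebooks, 106 x 154 x 50 mm. Origin under its centre.
- bowl: Bystander: steel bowl 140 mm across, 50 mm high. Origin under its centre.
- pot: Bystander: white paste pot 68 mm across, 70 mm high. Origin under its centre.
- lidbox: Bystander: storage box with blue lid, 108 x 158 x 62 mm. Origin under its centre.
There are look-alikes about, which are no part of the job. What is shaped like the ring but pink is not meant.

How it is judged:
By the outcome, as a careful person would: the job done as asked, in the order asked, and still so for the second after the job is handed in, with the robot touching nothing.
Of spacer1, spacer2, spacer3, spacer4 only 2 to 4 are there at a start; the rules pass over those that are not, and their reading is None.
At some moment in a run one of lens, ring may be knocked a few centimetres aside while the robot is not near it.
Once in a run the grip may slacken for a moment while it holds something.
It also fails if it takes over 210 s, if anything falls off the work surface, if the arm or the gripper's body presses on something with over 40 N, if the wrist force passes 120 N, or if a joint passes its speed limit or range.

## Working session

There is one attempt and no reset: what is moved stays moved. The work goes in short steps, Python scripts to look and compute and a shell command to move; the robot and the scene stay as the last step left them, time stands still between calls to the robot, and variables do not carry over. Pictures are saved under pics/ and viewed, about 12 in all and at most 16, crops included, and the job is handed in when it is done.

```bash
mkdir -p pics; ls; python3 - <<'E'
from workcell import monitor, vision
import cv2,numpy as np
s=monitor.get_state()
for k,v in s.items(): print(k,np.round(v,3))
for n in("top","side"):
    im=vision.capture(n); cv2.imwrite(f"pics/{n}0.png",im[:,:,::-1]); m=vision.camera_model(n); print(n,m)
E
```

```text
pics
clock 0.0
joints [-1.222  0.32   1.566 -0.     1.257 -0.02 ]
dq [-0.001 -0.001  0.001 -0.    -0.     0.   ]
effort [ 1.0000e-03 -4.1246e+01 -2.3197e+01  7.3000e-02  4.6000e-02 -0.0000e+00]
tcp_pos [ 0.207 -0.536  0.183]
orientation [ 0.983  0.183 -0.    -0.001]
force [ 0.259 -0.204 -0.484]
ft_torque [-0.009 -0.019 -0.045]
opening 0.092
top {'intrinsics': array([[408.81648055,   0.        , 320.03948596],
       [  0.        , 408.81648055, 203.65857349],
       [  0.        ,   0.        ,   1.        ]]), 'R': array([[-0.02277283, -0.99926247,  0.03091778],
       [-0.99109909,  0.01850779, -0.13183342],
       [ 0.13116397, -0.0336448 , -0.9907896 ]]), 't': array([0.04273259, 0.53580266, 1.10243296])}
side {'intrinsics': array([[485.96464679,   0.        , 327.11104905],
       [  0.        , 485.96464679, 197.47308941],
       [  0.        ,   0.        ,   1.        ]]), 'R': array([[ 0.98320396, -0.18217014, -0.01113602],
       [-0.1054491 , -0.51720721, -0.84933927],
       [ 0.14896462,  0.83624802, -0.52772985]]), 't': array([-0.55149009,  0.15594135,  1.14445162])}
```

View pics/top0.png

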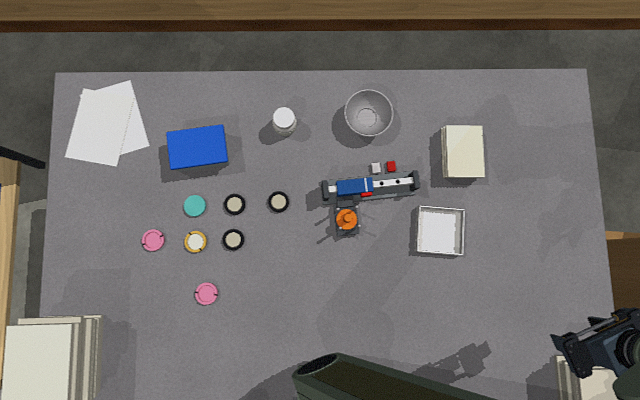

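View pics/side0.png

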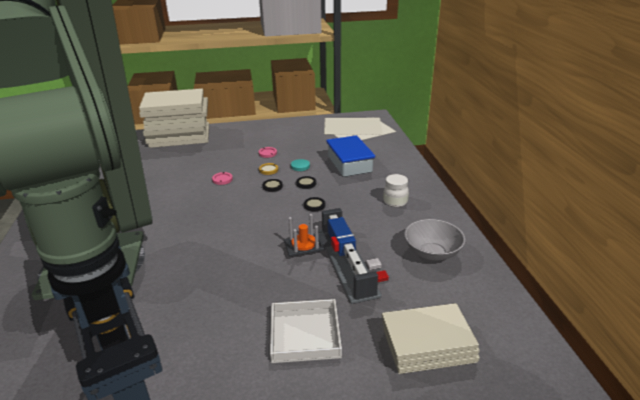

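The scene shows three spacers at (234,204), (278,202) and (233,239), the lens at (194,205) and the ring at (195,241). The cap is in the cage at (347,219), the red tag at (391,166), the white tag at (376,168) and the tray at (440,231). Next I'll zoom in and measure.

```bash
cat > h.py <<'E'
from workcell import monitor, vision
import cv2, numpy as np
from scipy.spatial.transform import Rotation as Rot
M={n:vision.camera_model(n) for n in("top","side")}
def world(n,px,z):
    m=M[n]; d=m["R"].T@np.linalg.solve(m["intrinsics"],[px[0],px[1],1]); c=-m["R"].T@m["t"]
    return c+d*(z-c[2])/d[2]
def pix(n,X):
    m=M[n]; p=m["intrinsics"]@(m["R"]@np.asarray(X)+m["t"]); return p[:2]/p[2]
def cap(n,save=None):
    im=vision.capture(n)
    if save: cv2.imwrite(f"pics/{save}.png",im[:,:,::-1])
    return im
def crop(im,x0,y0,x1,y1,f): return cv2.resize(im[y0:y1,x0:x1,::-1],None,fx=f,fy=f,interpolation=cv2.INTER_CUBIC)
def blobs(im,lo,hi,amin=25):
    """HSV colour blobs: (centroid, area)"""
    m=cv2.inRange(cv2.cvtColor(im,cv2.COLOR_RGB2HSV),np.array(lo),np.array(hi))
    n,_,st,c=cv2.connectedComponentsWithStats(m)
    return [(c[i],st[i,4]) for i in range(1,n) if st[i,4]>=amin]
def go(X,yaw=None):
    """remaining shift in tool axes (cm) and turn about tool z (rad) to TCP target X, jaw axis at yaw"""
    s=monitor.get_state(); R=Rot.from_quat(s["orientation"]).as_matrix()
    sh=R.T@(np.array(X)-s["tcp_pos"])*100
    out=[np.round(sh,2)]
    if yaw is not None:
        a=np.arctan2(R[1,1],R[0,1]); d=(yaw-a+np.pi/2)%np.pi-np.pi/2; out.append(round(-d,3))
        zt=R[:,2]; out.append(np.round(R.T@np.cross(zt,[0,0,-1]),3))
    print("go",*out)
E
python3 - <<'E'
from h import *
t=cv2.imread("pics/top0.png")[:,:,::-1].copy(); s=cv2.imread("pics/side0.png")[:,:,::-1].copy()
a=crop(t,310,150,430,260,5); b=crop(s,270,190,400,310,5)
cv2.imwrite("pics/z1.png",a); cv2.imwrite("pics/z2.png",b)
for n,im in(("top",t),("side",s)):
    print(n,"cam",np.round(-M[n]["R"].T@M[n]["t"],3))
    for nm,lo,hi,z in(("lens",(80,90,60),(95,255,255),.006),("gold",(15,120,90),(28,255,255),.009),("orange",(5,180,120),(14,255,255),.07),("cream",(15,25,110),(35,100,255),.01),("red",(0,200,80),(3,255,255),.01),("white",(0,0,215),(180,12,255),.012)):
        for c,A in blobs(im,lo,hi,12):
            if 120<c[1]<345: print(nm,np.round(c,1),A,np.round(world(n,c,z),4)[:2])
E
```

```text
top cam [0.387 0.07  1.162]
lens [194.4 205.3] 364 [0.5424 0.3857]
gold [195.2 241. ] 148 [0.4416 0.3808]
gold [619.9 235. ] 208 [ 0.4329 -0.8316]
orange [346.2 218.8] 299 [ 0.4896 -0.0366]
cream [463.9 154.9] 1574 [ 0.6756 -0.3929]
cream [  5.7 244.8] 1993 [0.4421 0.895 ]
cream [278.1 201.2] 171 [0.549  0.1495]
cream [233.9 203.6] 167 [0.5445 0.2741]
cream [ 17.3 210.5] 22 [0.5364 0.871 ]
cream [ 16.7 225.5] 16 [0.4947 0.8695]
cream [ 15.6 236.7] 12 [0.464  0.8703]
cream [232.8 239.2] 179 [0.4443 0.2767]
cream [ 12.5 273.4] 14 [0.3644 0.8712]
cream [  9.4 317.8] 16 [0.247  0.8705]
red [390.7 165.8] 68 [ 0.6464 -0.1763]
red [366.1 194. ] 39 [ 0.5652 -0.1017]
white [ 89.9 139.6] 999 [0.7357 0.6821]
white [112.  139.3] 13 [0.7358 0.6203]
white [389.3 182.1] 64 [ 0.5984 -0.1696]
white [404.9 180.4] 54 [ 0.6027 -0.215 ]
white [376.3 183.6] 28 [ 0.5945 -0.1319]
white [331.9 188.5] 25 [ 0.5827 -0.004 ]
white [438.3 232.4] 916 [ 0.451  -0.3029]
side cam [ 0.388 -0.977  0.73 ]
lens [299.9 164.6] 183 [0.5441 0.3827]
gold [553.1 149.9] 56197 [1.3768 0.3094]
gold [268.3 169. ] 105 [0.4428 0.3679]
gold [128.  291.3] 24 [ 0.1004 -0.1256]
gold [104.2 320.2] 37 [ 0.0667 -0.2046]
orange [304.9 238.5] 317 [ 0.493  -0.0938]
cream [354.8 126.7] 1065 [0.7803 0.6273]
cream [268.  167.6] 68 [0.4426 0.3756]
cream [305.9 180.8] 63 [0.5467 0.2698]
cream [272.1 183.7] 66 [0.4464 0.2729]
cream [313.9 202.8] 83 [0.5506 0.1442]
cream [431.  337.6] 5024 [ 0.6937 -0.3746]
red [335.  243.3] 51 [ 0.5718 -0.0476]
red [382.2 275.6] 67 [ 0.6517 -0.184 ]
white [302.5 339.7] 632 [ 0.4514 -0.3343]
```

View pics/z1.png

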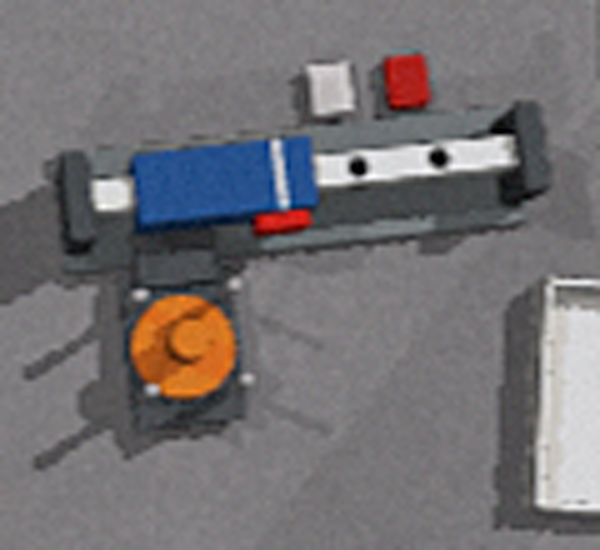

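View pics/z2.png

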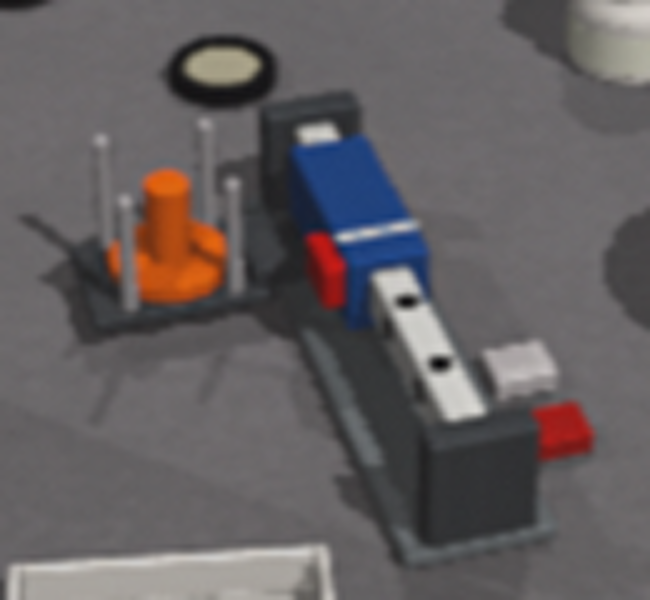

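The zoom shows the cage rod tops at crop (140,295), (235,284), (248,379) and (152,389). The index line is at about (281,172). The red tag is at the third (far) hole, and the button is on the robot side of the sleeve.

```bash
python3 - <<'E'
from h import *
f=lambda p,o:(np.array(p)+.5)/5-.5+o
T=[f(p,(310,150)) for p in((140,295),(235,284),(248,379),(152,389))]
S=[f(p,(270,190)) for p in((101,139),(205,123),(233,182),(125,198))]
wt=np.array([world("top",p,.083)[:2] for p in T]); ws=np.array([world("side",p,.083)[:2] for p in S])
print(np.round(wt,4),wt.mean(0)); print(np.round(ws,4),ws.mean(0))
for w in (wt,): 
    e=[w[1]-w[0],w[2]-w[3]]; print([np.degrees(np.arctan2(v[1],v[0])) for v in e],[np.linalg.norm(v) for v in e])
e=ws[0]-ws[1],ws[3]-ws[2]; print("side",[np.degrees(np.arctan2(v[1],v[0])) for v in e])
h=[world("top",f(p,(310,150)),.05)[:2] for p in((359,167),(438,158))]; d=h[1]-h[0];print("holes",h,np.degrees(np.arctan2(d[1],d[0])),np.linalg.norm(d))
b=[world("top",f(p,(310,150)),.01)[:2] for p in((62,272),(530,218))]; d=b[1]-b[0];print("base edge",np.degrees(np.arctan2(d[1],d[0])),np.linalg.norm(d))
i=world("top",f((281,173),(310,150)),.065);print("index",i, "side",world("side",f((377,232),(270,190)),.065))
r=world("top",f((410,75),(310,150)),.012);w=world("top",f((332,83),(310,150)),.012);print("tags",r,w,np.degrees(np.arctan2(*(r-w)[1::-1])))
E
```

```text
[[ 0.5161 -0.0132]
 [ 0.521  -0.0642]
 [ 0.4701 -0.0693]
 [ 0.4658 -0.0181]] [ 0.49324876 -0.04120637]
[[ 0.4679 -0.0215]
 [ 0.5184 -0.0179]
 [ 0.5235 -0.0688]
 [ 0.473  -0.0715]] [ 0.49568068 -0.04492205]
[np.float64(-84.45891117425153), np.float64(-85.23763979312938)] [np.float64(0.051181321623070264), np.float64(0.051342217261931694)]
side [np.float64(-175.83680234609972), np.float64(-176.9018103395791)]
holes [array([ 0.58922046, -0.1395794 ]), array([ 0.59354758, -0.18396041])] -84.43128856959265 0.04459145201441122
base edge -84.44046246201383 0.27112301491113777
index [ 0.58389875 -0.09374075  0.065     ] side [ 0.5857074 -0.095898   0.065    ]
tags [ 0.64960174 -0.17868033  0.012     ] [ 0.64559468 -0.13317934  0.012     ] -84.96720403081933
```

```bash
cat >> h.py <<'E'
YAW=np.radians(-84.6)
U=np.array([np.cos(YAW),np.sin(YAW)])   # stand -y
V=np.array([-U[1],U[0]])                # stand +x
def at(): 
    s=monitor.get_state(); print("t",round(s["clock"],2),"tcp",np.round(s["tcp_pos"],4),"F",np.round(s["force"],1),"op",round(float(s["opening"]),4))
E
python3 - <<'E'
from h import *
go((.4945,-.043,.17),YAW)
p=world("top",(np.array([192,335])+.5)/5-.5+(310,150),.07); q=world("side",(np.array([166,182])+.5)/5-.5+(270,190),.07); print("knob",p,q)
E
```

```text
go [ 44.57 -35.61   1.35] 0.275 [-0.002 -0.     0.   ]
knob [ 0.49540953 -0.04161182  0.07      ] [ 0.49527691 -0.04429217  0.07      ]
```

```bash
python3 -m jog '[0,0,0.1,0,0,0,-1, 0,0,0.1,0,0,0,-1, 0,0,0.075,0,0,0,-1, 0,0,0,0,0,0,-1]' 20; python3 -c "
from h import *
go((.495,-.043,.17),YAW)"
```

```text
clock: 0.43
tcp_pos: [0.2066, -0.5346, 0.1808]
orientation: [0.999, 0.041, -0.001, -0.003]
force: [0.5, -0.3, -0.0]
opening: 0.0908
go [ 32.74 -46.64   1.3 ] -0.013 [-0.006  0.002  0.   ]
```

```bash
python3 -m jog '[0,0,0,2.34,-3.33,0.09,-1, 0,0,0,2.34,-3.33,0.09,-1, 0,0,0,2.34,-3.33,0.09,-1, 0,0,0,2.34,-3.33,0.09,-1, 0,0,0,2.34,-3.33,0.09,-1, 0,0,0,2.34,-3.33,0.09,-1, 0,0,0,2.34,-3.33,0.09,-1]' >/dev/null; python3 -m jog '[0,0,0,2.34,-3.33,0.09,-1, 0,0,0,2.34,-3.33,0.09,-1, 0,0,0,2.34,-3.33,0.09,-1, 0,0,0,2.34,-3.33,0.09,-1, 0,0,0,2.34,-3.33,0.09,-1, 0,0,0,2.34,-3.33,0.09,-1, 0,0,0,0,0,0,-1]'; python3 -c "
from h import *
go((.495,-.043,.17),YAW)"
```

```text
clock: 1.6
tcp_pos: [0.4746, -0.0636, 0.1663]
orientation: [0.999, 0.052, -0.001, -0.004]
force: [-1.0, -0.8, -0.5]
opening: 0.0913
go [ 2.24 -1.85 -0.36] 0.009 [-0.007  0.002 -0.   ]
```

```bash
python3 -m jog '[-0.007,0.002,0.009,2.2,-1.8,-0.3,-0.5, 0,0,0,0,0,0,-0.4, 0,0,0,0,0,0,-0.3]'; python3 -c "
from h import *
at();go((.495,-.043,.045),YAW)"
```

```text
clock: 1.85
tcp_pos: [0.4951, -0.0402, 0.1685]
orientation: [0.999, 0.053, -0.001, 0.0]
force: [-0.9, -0.4, -0.5]
opening: 0.0738
t 1.85 tcp [ 0.4951 -0.0402  0.1685] F [-0.9 -0.4 -0.5] op 0.0738
go [-1.000e-02  2.800e-01  1.235e+01] 0.012 [0.    0.002 0.   ]
```

```bash
python3 -m jog '[0,0,0.01,0,0.28,2.0,-0.1, 0,0,0,0,0,3.5,-0.1, 0,0,0,0,0,3.5,-0.1, 0,0,0,0,0,2.5,-0.1, 0,0,0,0,0,0,-0.1]'; python3 -c "
from h import *
at();go((.495,-.043,.045),YAW)"
```

```text
clock: 2.27
tcp_pos: [0.496, -0.047, 0.0521]
orientation: [0.999, 0.05, 0.002, 0.001]
force: [-0.9, 0.2, -0.2]
opening: 0.0502
t 2.27 tcp [ 0.496  -0.047   0.0521] F [-0.9  0.2 -0.2] op 0.0502
go [-0.06 -0.41  0.71] 0.006 [ 0.002 -0.005 -0.   ]
```

```bash
python3 -m jog '[0,-0.005,0,0,-0.4,0.7,-0.1, 0,0,0,0,0,0,-0.1, 0,0,0,0,0,0,1, 0,0,0,0,0,0,1, 0,0,0,0,0,0,1, 0,0,0,0,0,0,1]' 20; python3 -c "
from h import *
at();go((.495,-.043,.045),YAW)"
```

```text
clock: 2.77
tcp_pos: [0.4978, -0.0454, 0.0495]
orientation: [0.999, 0.05, 0.003, 0.002]
force: [0.9, 1.0, -0.5]
opening: 0.0264
t 2.77 tcp [ 0.4978 -0.0454  0.0495] F [ 0.9  1.  -0.5] op 0.0264
go [-0.26 -0.27  0.44] 0.005 [ 0.004 -0.006  0.   ]
```

```bash
python3 -m jog '[0,0,0,0,0,0,1, 0,0,0,0,0,0,1]' 20; python3 -m jog '[0,0,0,0,0,0,1]' 20;python3 -m jog '[0,0,0,0,0,0,1]' 20; python3 -c "
from h import *
at();go((.495,-.043,.045),YAW)"
```

```text
clock: 2.93
tcp_pos: [0.499, -0.0455, 0.051]
orientation: [0.999, 0.05, 0.005, 0.002]
force: [-0.4, -0.4, -0.6]
opening: 0.0129
clock: 3.02
tcp_pos: [0.4992, -0.0454, 0.0514]
orientation: [0.999, 0.05, 0.005, 0.002]
force: [-0.1, -0.8, 0.3]
opening: 0.0067
clock: 3.1
tcp_pos: [0.4994, -0.0454, 0.0516]
orientation: [0.999, 0.05, 0.005, 0.002]
force: [0.2, -0.7, 0.1]
opening: 0.001
t 3.1 tcp [ 0.4994 -0.0454  0.0516] F [ 0.2 -0.7  0.1] op 0.001
go [-0.42 -0.29  0.66] 0.005 [ 0.005 -0.01   0.   ]
```

```bash
python3 -c "
from h import *
a=crop(cap('top'),300,140,440,260,3);b=crop(cap('side'),250,140,390,260,3)
cv2.imwrite('pics/z3.png',np.hstack([a,b])[:, :]);at()
print(pix('top',(.499,-.0455,.051)),pix('side',(.499,-.0455,.051)))"
```

```text
t 3.2 tcp [ 0.4993 -0.0454  0.0515] F [-0.3  0.3 -0. ] op 0.0001
[348.68962929 215.9640174 ] [304.72520358 232.65785696]
```

View pics/z3.png

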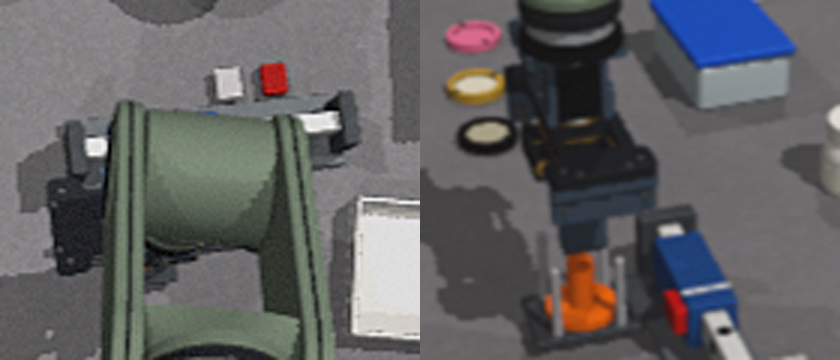

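The top view is blocked by the arm. In the side view the knob is intact and the shut fingers end near crop (582,250), so they look to be above or behind the knob. I'll zoom in.

```bash
python3 -c "
from h import *
im=cap('side').copy()
b=crop(im,265,170,365,260,7)
for X,c in(((.4993,-.0454,.0515),(0,255,0)),((.4953,-.043,.07),(255,255,0))):
    p=(pix('side',X)-(265,170)+.5)*7; cv2.circle(b,tuple(int(v) for v in p),3,c,-1)
cv2.imwrite('pics/z4.png',b);at()"
```

```text
t 3.25 tcp [ 0.4992 -0.0454  0.0514] F [-0.6 -0.1  1. ] op 0.0003
```

View pics/z4.png

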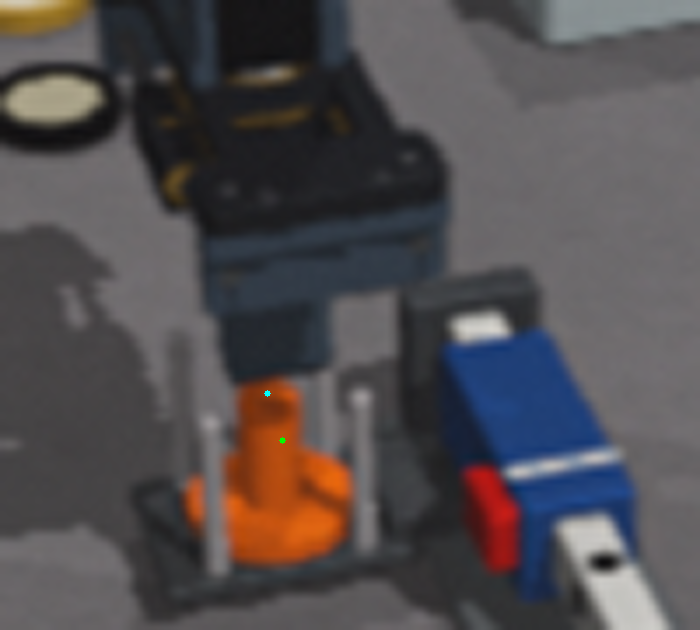

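```bash
python3 -c "
from h import *
s=monitor.get_state();R=Rot.from_quat(s['orientation']).as_matrix();t=s['tcp_pos'];print(np.round(R,3))
for n,X in (('tip front L',(-.016,.0135,0)),('tip front R',(.016,.0135,0)),('body fr L',(-.038,.089,-.079)),('body fr R',(.038,.089,-.079)),('body bk L',(-.038,-.089,-.079)),('grasp',(0,0,-.019))):
    w=t+R@np.array(X); print(n,np.round(w,3),'crop',np.round((pix('side',w)-(265,170)+.5)*7))
"
```

```text
[[ 0.995  0.099  0.01 ]
 [ 0.099 -0.995 -0.004]
 [ 0.01   0.005 -1.   ]]
tip front L [ 0.485 -0.06   0.051] crop [246. 472.]
tip front R [ 0.516 -0.057  0.052] crop [338. 455.]
body fr L [ 0.469 -0.137  0.13 ] crop [219. 416.]
body fr R [ 0.545 -0.13   0.131] crop [460. 372.]
body bk L [0.452 0.04  0.13 ] crop [103. 131.]
grasp [ 0.499 -0.045  0.07 ] crop [280. 395.]
```

The zoom shows the fingertips above the knob and about 13 px higher than the reported TCP predicts. I'll check the same overlay on the start pictures.

```bash
cat > ov.py <<'E'
from h import *
def box(img,n,o,f,t,R,op):
    h=op/2
    def q(X): return tuple(int(v) for v in (pix(n,t+R@np.array(X))-o+.5)*f)
    for sy in(-1,1):
        P=[q((a,sy*b,0)) for a,b in((-.016,h),(.016,h),(.016,h+.0135),(-.016,h+.0135))]
        cv2.polylines(img,[np.array(P)],True,(0,255,0),1)
    P=[q((a,b,-.079)) for a,b in((-.038,-.089),(.038,-.089),(.038,.089),(-.038,.089))]
    cv2.polylines(img,[np.array(P)],True,(0,255,255),1)
    return img
E
python3 -c "
from ov import *
R=Rot.from_quat([.983,.183,0,-.001]).as_matrix();t=np.array([.207,-.536,.183])
A=[]
for n,o in(('top',(520,270)),('side',(40,270))):
    im=cv2.imread(f'pics/{n}0.png')[:,:,::-1].copy()
    A.append(box(crop(im,*o,o[0]+120,o[1]+130,3.3).copy(),n,o,3.3,t,R,.092))
cv2.imwrite('pics/z5.png',np.hstack(A))"
```

```text
(no output)
```

View pics/z5.png

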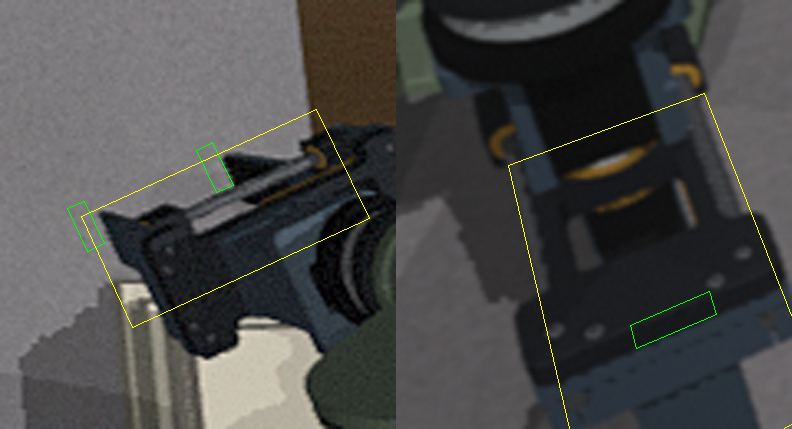

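The tips really sit well above the reported z, by about 35 mm in both views, and the gripper did shut above the knob. I'll reopen it, descend in small steps while watching the force, and check by the grip.

```bash
python3 -m jog '[0,0,0,-0.3,-0.2,-0.5,-0.1, 0,0,0,0,0,0,-0.1, 0,0,0,0,0,0,-0.1, 0,0,0,0,0,0,-0.1, 0,0,0,0,0,0,-0.1, 0,0,0,0,0,0,-0.1, 0,0,0,0,0,0,-0.1, 0,0,0,0,0,0,-0.1]' 20|tail -5; python3 -c "
from h import *
at();go((.495,-.043,.035),YAW)"
```

```text
clock: 3.92
tcp_pos: [0.4953, -0.0434, 0.0567]
orientation: [0.999, 0.05, 0.005, 0.002]
force: [-0.1, -0.2, 0.4]
opening: 0.0492
t 3.92 tcp [ 0.4953 -0.0434  0.0567] F [-0.1 -0.2  0.4] op 0.0492
go [-0.05 -0.06  2.17] 0.005 [ 0.005 -0.009  0.   ]
```

```bash
python3 -m jog '[0.005,-0.009,0,0,0,1.0,-0.1, 0,0,0,0,0,1.0,-0.1, 0,0,0,0,0,0.5,-0.1]' ; python3 -m jog '[0,0,0,0,0,0.5,-0.1,0,0,0,0,0,0.5,-0.1]'; python3 -c "
from h import *
at();go((.495,-.043,.035),YAW)
from ov import *
s=monitor.get_state();R=Rot.from_quat(s['orientation']).as_matrix();t=s['tcp_pos']
im=cap('side');o=(265,170)
b=crop(im,265,170,365,260,7).copy();box(b,'side',o,7,t,R,s['opening']);cv2.imwrite('pics/z6.png',b)"
```

```text
clock: 4.17
tcp_pos: [0.4967, -0.0436, 0.031]
orientation: [0.999, 0.05, 0.001, -0.0]
force: [0.0, -0.2, 0.4]
opening: 0.0499
clock: 4.33
tcp_pos: [0.4964, -0.0437, 0.0192]
orientation: [0.999, 0.05, 0.0, -0.0]
force: [0.2, -0.2, 0.0]
opening: 0.0502
t 4.33 tcp [ 0.4964 -0.0437  0.0192] F [ 0.2 -0.2  0. ] op 0.0502
go [-0.13 -0.08 -1.58] 0.005 [-0.001 -0.001  0.   ]
```

View pics/z6.png

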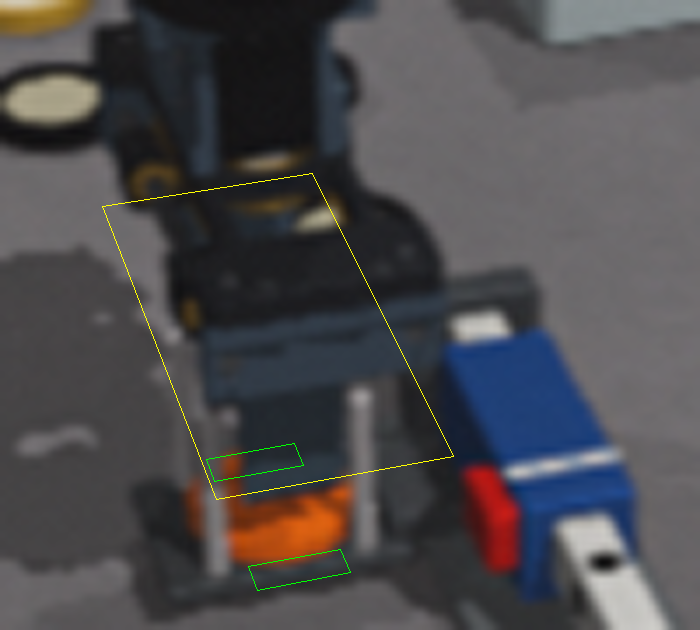

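The reported z (0.019) would put the tips inside the cap disc, yet there is no contact. The picture shows the front finger's tip at crop (290,490), about 33 mm higher than reported. I'll treat real z as reported + ~0.033, go on, and confirm by contact.

```bash
python3 -m jog '[0,0,0,-0.1,0,0.6,-0.1, 0,0,0,0,0,0,1, 0,0,0,0,0,0,1, 0,0,0,0,0,0,1, 0,0,0,0,0,0,1, 0,0,0,0,0,0,1]' 20; python3 -c "
from h import *
at()"
```

```text
clock: 4.88
tcp_pos: [0.4946, -0.0437, 0.0114]
orientation: [0.999, 0.05, -0.001, -0.001]
force: [0.1, 0.3, -0.6]
opening: 0.0211
t 4.88 tcp [ 0.4946 -0.0437  0.0114] F [ 0.1  0.3 -0.6] op 0.0211
```

```bash
python3 -m jog '[0,0,0,0,0,-2.5,1, 0,0,0,0,0,-3.5,1, 0,0,0,0,0,-3.5,1, 0,0,0,0,0,-1.5,1, 0,0,0,0,0,0,1]'; python3 -c "
from h import *
at();go((.452,-.306,.115),YAW)"
```

```text
clock: 5.3
tcp_pos: [0.4941, -0.044, 0.1253]
orientation: [0.999, 0.05, -0.002, -0.0]
force: [1.2, -0.4, -0.8]
opening: 0.0215
t 5.3 tcp [ 0.4941 -0.044   0.1253] F [ 1.2 -0.4 -0.8] op 0.0215
go [-6.8  25.65  1.03] 0.006 [-0.001  0.004 -0.   ]
```

```bash
python3 -m jog '[0,0,0,-0.85,3.2,0,1, 0,0,0,-0.85,3.2,0,1, 0,0,0,-0.85,3.2,0,1, 0,0,0,-0.85,3.2,0,1, 0,0,0,-0.85,3.2,0,1, 0,0,0,-0.85,3.2,0,1, 0,0,0,-0.85,3.2,0,1, 0,0,0,0,0,0,1]' >/dev/null; python3 -m jog '[0,0,0,-0.85,3.2,0,1, 0,0,0,0,0,0,1]'; python3 -c "
from h import *
at();go((.452,-.306,.01),YAW)"
```

```text
clock: 6.13
tcp_pos: [0.4487, -0.3133, 0.1167]
orientation: [0.999, 0.053, -0.004, -0.003]
force: [0.9, -0.4, -0.8]
opening: 0.0214
t 6.13 tcp [ 0.4487 -0.3133  0.1167] F [ 0.9 -0.4 -0.8] op 0.0214
go [ 0.48 -0.63 10.67] 0.012 [-0.006  0.007  0.   ]
```

```bash
python3 -m jog '[-0.006,0.007,0.012,0.4,-0.5,2.5,1, 0,0,0,0,0,3,1, 0,0,0,0,0,2.5,1, 0,0,0,0,0,1.2,1, 0,0,0,0,0,0.3,1]'; python3 -m jog '[0,0,0,0,0,0.4,1, 0,0,0,0,0,0.1,1]'; python3 -c "
from h import *
at();go((.452,-.306,-.003),YAW)"
```

```text
clock: 6.55
tcp_pos: [0.4512, -0.3065, 0.0153]
orientation: [0.999, 0.044, -0.0, -0.001]
force: [0.5, 0.9, -1.0]
opening: 0.0217
clock: 6.72
tcp_pos: [0.4501, -0.3045, 0.0082]
orientation: [0.999, 0.045, -0.002, -0.002]
force: [0.0, 0.4, -0.7]
opening: 0.0213
t 6.72 tcp [ 0.4501 -0.3045  0.0082] F [ 0.   0.4 -0.7] op 0.0213
go [0.18 0.17 1.12] -0.005 [-0.004  0.003 -0.   ]
```

```bash
python3 -m jog '[0,0,0,0,0,0.4,1, 0,0,0,0,0,0.3,1, 0,0,0,0,0,0,1]'; python3 -m jog '[0,0,0,0,0,0.2,1, 0,0,0,0,0,0,1]';  python3 -m jog '[0,0,0,0,0,0.2,1, 0,0,0,0,0,0,1]'; python3 -c "
from h import *
at()"
```

```text
clock: 6.97
tcp_pos: [0.4514, -0.3046, 0.002]
orientation: [0.999, 0.045, -0.0, -0.001]
force: [0.6, 0.1, 0.2]
opening: 0.0216
clock: 7.13
tcp_pos: [0.4522, -0.3051, 0.0009]
orientation: [0.999, 0.045, 0.001, -0.0]
force: [-0.3, 0.5, -0.6]
opening: 0.0216
clock: 7.3
tcp_pos: [0.4527, -0.3055, -0.0005]
orientation: [0.999, 0.045, 0.001, 0.0]
force: [-0.4, -0.4, -0.3]
opening: 0.0216
t 7.3 tcp [ 0.4527 -0.3055 -0.0005] F [-0.4 -0.4 -0.3] op 0.0216
```

```bash
python3 -m jog '[0,0,0,0,0,0.3,1, 0,0,0,0,0,0,1]';  python3 -m jog '[0,0,0,0,0,0.3,1, 0,0,0,0,0,0,1]'; python3 -m jog '[0,0,0,0,0,0.2,1, 0,0,0,0,0,0,1]'
```

```text
clock: 7.47
tcp_pos: [0.453, -0.3058, -0.0033]
orientation: [0.999, 0.045, 0.002, 0.0]
force: [-0.3, -0.9, -0.4]
opening: 0.0216
clock: 7.63
tcp_pos: [0.4542, -0.3065, -0.0049]
orientation: [0.999, 0.045, 0.003, 0.001]
force: [0.6, -0.1, -1.1]
opening: 0.0214
clock: 7.8
tcp_pos: [0.4549, -0.3069, -0.0048]
orientation: [0.999, 0.045, 0.004, 0.002]
force: [0.1, 0.2, 0.0]
opening: 0.0216
```

```bash
python3 -m jog '[0,0,0,0,0,0,0.3, 0,0,0,0,0,0,0.3, 0,0,0,0,0,0,0.2,0,0,0,0,0,0,0, 0,0,0,0,0,-1,0, 0,0,0,0,0,-3,0, 0,0,0,0,0,-4,-0.5, 0,0,0,0,0,-3,-1]'; python3 -c "
from h import *
print(.5*(np.array([.549,.1495])+[.5506,.1442]))
go((.549,.147,.1),YAW)"
```

```text
clock: 8.47
tcp_pos: [0.4489, -0.303, 0.1015]
orientation: [0.999, 0.045, -0.004, -0.004]
force: [0.9, -0.9, 0.2]
opening: 0.0561
[0.5498  0.14685]
go [ 14.   -43.92   0.44] -0.005 [-0.009  0.008  0.   ]
```

```bash
python3 -m jog '[-0.009,0.008,-0.005,1.17,-3.66,0,-1, 0,0,0,1.17,-3.66,0,-1, 0,0,0,1.17,-3.66,0,-1, 0,0,0,1.17,-3.66,0,-1, 0,0,0,1.17,-3.66,0,-1, 0,0,0,1.17,-3.66,0,-1, 0,0,0,1.17,-3.66,0,-1, 0,0,0,1.17,-3.66,0,-1]' >/dev/null; python3 -m jog '[0,0,0,1.17,-3.66,0,-1, 0,0,0,1.17,-3.66,0,-1, 0,0,0,1.17,-3.66,0,-1, 0,0,0,0,0,0,-1]'; python3 -c "
from h import *
im=cap('top','chk1')
go((.5498,.1468,.0),YAW)"
```

```text
clock: 9.47
tcp_pos: [0.5523, 0.1216, 0.1172]
orientation: [0.999, 0.042, 0.015, 0.006]
force: [1.2, -1.3, 0.1]
opening: 0.0912
go [-0.25 -2.98 11.67] -0.01 [ 0.016 -0.028 -0.   ]
```

```bash
python3 -m jog '[0.016,-0.028,-0.01,0,-2.9,1.5,-1, 0,0,0,0,0,2,-1, 0,0,0,0,0,0,-1]'; python3 -c "
from h import *
go((.5498,.1468,.0),YAW)"
```

```text
clock: 9.77
tcp_pos: [0.5495, 0.1474, 0.0831]
orientation: [0.999, 0.048, 0.001, 0.001]
force: [-1.7, 0.3, -0.3]
opening: 0.0909
go [0.02 0.06 8.31] 0.002 [ 0.001 -0.001 -0.   ]
```

```bash
python3 -m jog '[0,0,0,0,0,3,-1, 0,0,0,0,0,3,-1, 0,0,0,0,0,2.5,-1, 0,0,0,0,0,1,-1, 0,0,0,0,0,0.3,-1]'; python3 -c "
from h import *
go((.5498,.1468,-.03),YAW)"
```

```text
clock: 10.18
tcp_pos: [0.5533, 0.1424, -0.0117]
orientation: [0.999, 0.046, 0.005, 0.001]
force: [0.5, -0.1, 0.3]
opening: 0.0907
go [-0.33 -0.47  1.82] -0.003 [ 0.002 -0.01  -0.   ]
```

```bash
python3 -m jog '[0,0,0,0,0,0.4,-1, 0,0,0,0,0,0.2,-1]'; python3 -m jog '[0,0,0,0,0,0.3,-1]'; python3 -c "
from h import *
at();go((.5498,.1468,-.03),YAW)
from ov import *
s=monitor.get_state();R=Rot.from_quat(s['orientation']).as_matrix();t=s['tcp_pos']+[0,0,.033]
o=(280,150);b=crop(cap('side'),280,150,360,220,7).copy();box(b,'side',o,7,t,R,s['opening']);cv2.imwrite('pics/z7.png',b)"
```

```text
clock: 10.35
tcp_pos: [0.5544, 0.1411, -0.0164]
orientation: [0.999, 0.045, 0.005, 0.001]
force: [0.3, -0.2, 0.2]
opening: 0.0914
clock: 10.43
tcp_pos: [0.5556, 0.1409, -0.0181]
orientation: [0.999, 0.045, 0.007, 0.0]
force: [0.1, 0.1, 0.2]
opening: 0.091
t 10.43 tcp [ 0.5556  0.1409 -0.0181] F [0.1 0.1 0.2] op 0.091
go [-0.54 -0.64  1.19] -0.005 [ 0.001 -0.014 -0.   ]
```

View pics/z7.png

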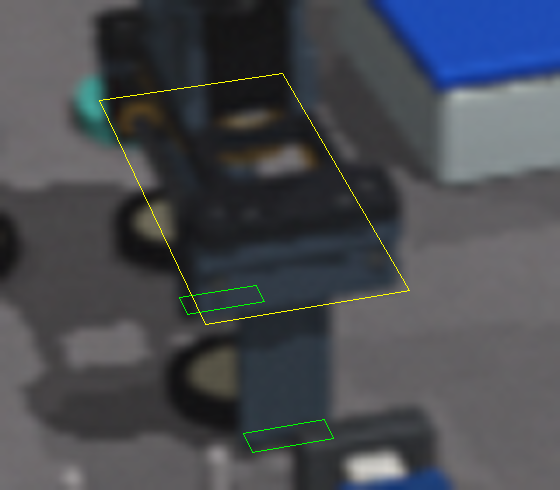

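Adding 0.033 to z makes the overlay match the finger tips at crop (245–330, 430). The spacer sits to the left of the finger line because of lateral drift, which I'll correct.

```bash
python3 -m jog '[0,-0.014,-0.005,-0.54,-0.64,0.5,-1, 0,0,0,0,0,0,-1]'; python3 -c "
from h import *
at();go((.5498,.1468,-.03),YAW)"
```

```text
clock: 10.65
tcp_pos: [0.5501, 0.1473, -0.0224]
orientation: [0.999, 0.047, 0.0, 0.0]
force: [-0.4, 0.2, -0.8]
opening: 0.0913
t 10.65 tcp [ 0.5501  0.1473 -0.0224] F [-0.4  0.2 -0.8] op 0.0913
go [-0.03  0.05  0.76] -0.0 [ 0.001 -0.001 -0.   ]
```

Small descents to find the table by contact.

```bash
python3 -m jog '[0,0,0,0,0,0.3,-1, 0,0,0,0,0,0,-1]';python3 -m jog '[0,0,0,0,0,0.3,-1, 0,0,0,0,0,0,-1]'; python3 -m jog '[0,0,0,0,0,0.3,-1,0,0,0,0,0,0,-1]'; python3 -c "
from h import *
at();go((.5498,.1468,-.03),YAW)"
```

```text
clock: 10.82
tcp_pos: [0.5505, 0.1481, -0.0249]
orientation: [0.999, 0.047, 0.001, 0.0]
force: [-0.6, 0.3, 0.1]
opening: 0.0912
clock: 10.98
tcp_pos: [0.5506, 0.1485, -0.028]
orientation: [0.999, 0.048, 0.001, 0.0]
force: [-0.5, 0.1, -0.3]
opening: 0.0908
clock: 11.15
tcp_pos: [0.5518, 0.1488, -0.0296]
orientation: [0.999, 0.048, 0.003, 0.0]
force: [0.0, -0.5, -0.1]
opening: 0.091
t 11.15 tcp [ 0.5518  0.1488 -0.0296] F [ 0.  -0.5 -0.1] op 0.091
go [-0.22  0.18  0.04] 0.001 [ 0.    -0.005 -0.   ]
```

```bash
python3 -m jog '[0,-0.005,0,-0.22,0.18,0,-0.5, 0,0,0,0,0,0,-0.3, 0,0,0,0,0,0,0, 0,0,0,0,0,0,1,0,0,0,0,0,0,1,0,0,0,0,0,0,1]' 20; python3 -c "
from h import *
at()"
```

```text
clock: 11.65
tcp_pos: [0.5497, 0.1465, -0.03]
orientation: [0.999, 0.048, -0.0, 0.0]
force: [-0.0, -0.5, 0.8]
opening: 0.0591
t 11.65 tcp [ 0.5497  0.1465 -0.03  ] F [-0.  -0.5  0.8] op 0.0591
```

```bash
python3 -m jog '[0,0,0,0,0,-2,1, 0,0,0,0,0,-3.5,1, 0,0,0,0,0,-3.5,1, 0,0,0,0,0,-1.5,1, 0,0,0,0,0,0,1]' 30; python3 -c "
from h import *
at();go((.4945,-.0433,.08),YAW)"
```

```text
clock: 12.07
tcp_pos: [0.5471, 0.1457, 0.0757]
orientation: [0.999, 0.048, -0.005, 0.001]
force: [-0.0, -0.0, -0.2]
opening: 0.0591
t 12.07 tcp [0.5471 0.1457 0.0757] F [-0.  -0.  -0.2] op 0.0591
go [-7.04 18.31 -0.32] 0.001 [ 0.002  0.01  -0.   ]
```

```bash
python3 -m jog '[0.002,0.01,0,-1.17,3.05,-0.1,1, 0,0,0,-1.17,3.05,-0.1,1, 0,0,0,-1.17,3.05,-0.1,1, 0,0,0,-1.17,3.05,-0.1,1, 0,0,0,-1.17,3.05,-0.1,1, 0,0,0,-1.17,3.05,-0.1,1, 0,0,0,0,0,0,1]'; python3 -c "
from h import *
at();go((.4945,-.0433,.08),YAW)"
```

```text
clock: 12.65
tcp_pos: [0.4906, -0.048, 0.0752]
orientation: [0.999, 0.052, -0.002, -0.001]
force: [0.0, -0.1, -0.3]
opening: 0.0587
t 12.65 tcp [ 0.4906 -0.048   0.0752] F [ 0.  -0.1 -0.3] op 0.0587
go [ 0.44 -0.43 -0.48] 0.009 [-0.001  0.004  0.   ]
```

```bash
python3 -m jog '[-0.001,0.004,0.009,0.42,-0.42,-0.3,1, 0,0,0,0,0,0,1]'; python3 -c "
from h import *
at();go((.4945,-.0433,.08),YAW)
a=crop(cap('top'),310,150,400,260,5);b=crop(cap('side'),270,170,350,280,5)
cv2.imwrite('pics/z8.png',np.hstack([a,b])[:540])"
```

```text
clock: 12.82
tcp_pos: [0.4928, -0.0443, 0.0763]
orientation: [0.999, 0.044, -0.002, -0.001]
force: [0.2, -0.6, 1.1]
opening: 0.0591
t 12.82 tcp [ 0.4928 -0.0443  0.0763] F [ 0.2 -0.6  1.1] op 0.0591
go [ 0.17 -0.08 -0.37] -0.006 [-0.001  0.003  0.   ]
```

View pics/z8.png

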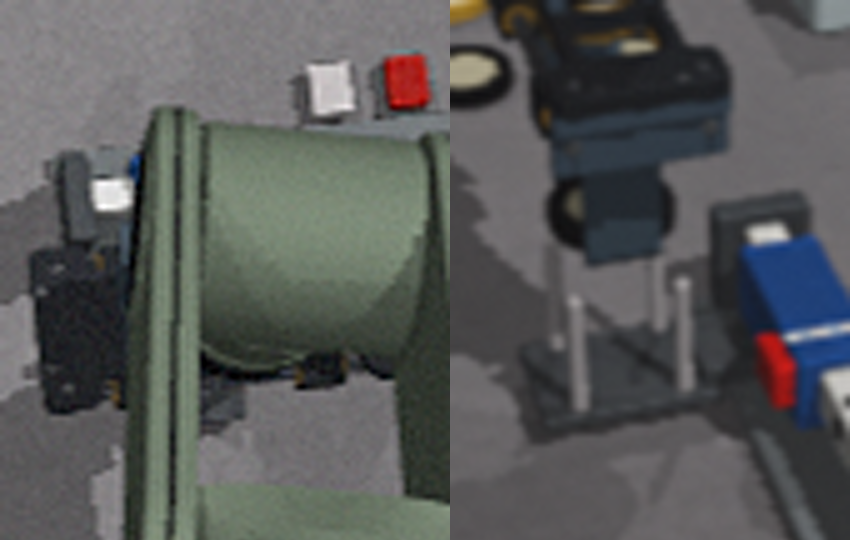

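In the side view the held spacer (crop columns 548–675) is centred over the cage rods (front rods at 577 and 683). I'll align it and descend.

```bash
python3 -m jog '[-0.001,0.003,-0.006,0.17,-0.08,0.6,1, 0,0,0,0,0,0.7,1, 0,0,0,0,0,0,1]'; python3 -c "
from h import *
at();go((.4945,-.0433,.05),YAW)"
```

```text
clock: 13.17
tcp_pos: [0.4949, -0.0399, 0.0615]
orientation: [0.999, 0.051, -0.0, -0.0]
force: [-0.1, -0.6, -0.4]
opening: 0.0593
t 13.17 tcp [ 0.4949 -0.0399  0.0615] F [-0.1 -0.6 -0.4] op 0.0593
go [-0.07  0.33  1.15] 0.008 [-0.001  0.001 -0.   ]
```

```bash
python3 -m jog '[0,0,0.004,-0.05,0.33,0,1, 0,0,0,0,0,0,1]'; python3 -c "
from h import *
at();go((.4945,-.0433,.05),YAW)"
```

```text
clock: 13.33
tcp_pos: [0.4944, -0.0423, 0.0604]
orientation: [0.999, 0.05, -0.001, -0.0]
force: [1.0, 0.3, 0.1]
opening: 0.0589
t 13.33 tcp [ 0.4944 -0.0423  0.0604] F [1.  0.3 0.1] op 0.0589
go [0.   0.11 1.04] 0.006 [-0.001  0.003 -0.   ]
```

```bash
python3 -m jog '[0,0.002,0,0,0.08,0.6,1, 0,0,0,0,0,0.6,1,0,0,0,0,0,0,1]'; python3 -c "
from h import *
at();go((.4945,-.0433,.03),YAW)"
```

```text
clock: 13.58
tcp_pos: [0.4949, -0.043, 0.0475]
orientation: [0.999, 0.05, 0.0, -0.0]
force: [0.3, -0.2, -0.7]
opening: 0.059
t 13.58 tcp [ 0.4949 -0.043   0.0475] F [ 0.3 -0.2 -0.7] op 0.059
go [-0.04  0.03  1.75] 0.006 [-0.001 -0.     0.   ]
```

```bash
python3 -m jog '[0,0,0.003,-0.04,0.03,0.8,1, 0,0,0,0,0,0.8,1,0,0,0,0,0,0,1]'; python3 -c "
from h import *
at();go((.4945,-.0433,.01),YAW)"
```

```text
clock: 13.83
tcp_pos: [0.4944, -0.0436, 0.0298]
orientation: [0.999, 0.048, 0.0, -0.0]
force: [0.7, 0.5, 0.0]
opening: 0.0589
t 13.83 tcp [ 0.4944 -0.0436  0.0298] F [0.7 0.5 0. ] op 0.0589
go [ 0.02 -0.02  1.98] 0.003 [-0.001 -0.     0.   ]
```

```bash
python3 -m jog '[0,0,0.001,0.02,-0.02,0.9,1, 0,0,0,0,0,0.9,1,0,0,0,0,0,0,1]'; python3 -c "
from h import *
at();go((.4945,-.0433,-.01),YAW)"
```

```text
clock: 14.08
tcp_pos: [0.4943, -0.0434, 0.0096]
orientation: [0.999, 0.048, -0.0, -0.001]
force: [0.2, 0.5, -1.2]
opening: 0.0592
t 14.08 tcp [ 0.4943 -0.0434  0.0096] F [ 0.2  0.5 -1.2] op 0.0592
go [ 0.02 -0.    1.96] 0.001 [-0.001  0.    -0.   ]
```

```bash
python3 -m jog '[0,0,0,0,0,0.8,1, 0,0,0,0,0,0.6,1,0,0,0,0,0,0,1]'; python3 -c "
from h import *
at();go((.4945,-.0433,-.01),YAW)"
```

```text
clock: 14.33
tcp_pos: [0.4942, -0.0433, -0.0064]
orientation: [0.999, 0.048, -0.0, -0.001]
force: [-0.8, -0.4, -1.0]
opening: 0.0591
t 14.33 tcp [ 0.4942 -0.0433 -0.0064] F [-0.8 -0.4 -1. ] op 0.0591
go [ 0.03 -0.    0.36] 0.001 [-0.001  0.001  0.   ]
```

```bash
python3 -m jog '[0,0,0,0,0,0.3,1, 0,0,0,0,0,0,1]'; python3 -m jog '[0,0,0,0,0,0,-0.45, 0,0,0,0,0,0,-0.45, 0,0,0,0,0,0,-0.45, 0,0,0,0,0,-1,-0.45]'; python3 -m jog '[0,0,0,0,0,-3,-0.5, 0,0,0,0,0,-4,-0.5, 0,0,0,0,0,-3,-0.7, 0,0,0,0,0,0,-1]'; python3 -c "
from h import *
at();go((.5456,.272,.07),YAW)"
```

```text
clock: 14.5
tcp_pos: [0.4945, -0.0434, -0.0098]
orientation: [0.999, 0.048, -0.0, -0.001]
force: [-0.1, 0.0, -0.6]
opening: 0.0594
clock: 14.83
tcp_pos: [0.4936, -0.0433, -0.0003]
orientation: [0.999, 0.048, -0.001, -0.001]
force: [-0.1, -0.3, -0.1]
opening: 0.066
clock: 15.17
tcp_pos: [0.4937, -0.0434, 0.1066]
orientation: [0.999, 0.048, -0.002, -0.001]
force: [0.8, 0.6, -0.0]
opening: 0.079
t 15.17 tcp [ 0.4937 -0.0434  0.1066] F [ 0.8  0.6 -0. ] op 0.079
go [  8.19 -30.89   3.69] 0.001 [-0.002  0.003  0.   ]
```

```bash
python3 -m jog '[0,0,0,1.02,-3.8,0.3,-1, 0,0,0,1.02,-3.8,0.3,-1, 0,0,0,1.02,-3.8,0.3,-1, 0,0,0,1.02,-3.8,0.3,-1, 0,0,0,1.02,-3.8,0.3,-1, 0,0,0,1.02,-3.8,0.3,-1, 0,0,0,1.02,-3.8,0.3,-1, 0,0,0,1.02,-3.8,0.3,-1]'>/dev/null; python3 -m jog '[0,0,0,0,0,0,-1]'; python3 -c "
from h import *
im=cap('side')
for nm,lo,hi,z in(('lens',(80,90,60),(95,255,255),.006),('gold',(15,120,90),(28,255,255),.009),('cream',(15,25,110),(35,100,255),.01)):
    for c,A in blobs(im,lo,hi,30):
        w=world('side',c,z)
        if .4<w[0]<.6 and .1<w[1]<.5: print(nm,np.round(c,1),A,np.round(w,4)[:2])
at();go((.5456,.272,.03),YAW)"
```

```text
clock: 15.92
tcp_pos: [0.5529, 0.2779, 0.0909]
orientation: [0.999, 0.043, 0.007, -0.001]
force: [-0.1, -0.3, 0.2]
opening: 0.0914
lens [300.  164.5] 185 [0.5444 0.3829]
gold [268.  167.8] 83 [0.4427 0.3758]
cream [268.  167.5] 67 [0.4428 0.3758]
cream [305.9 180.8] 63 [0.5467 0.2698]
cream [272.1 183.7] 66 [0.4464 0.2729]
t 15.97 tcp [0.552  0.2749 0.0909] F [-0.2  0.2 -0.3] op 0.0913
go [-0.74  0.23  6.08] -0.009 [ 0.001 -0.013 -0.   ]
```

```bash
python3 -m jog '[0,-0.013,-0.009,-0.74,0.23,2,-1, 0,0,0,0,0,3,-1, 0,0,0,0,0,2.5,-1, 0,0,0,0,0,1.5,-1, 0,0,0,0,0,0,-1]'; python3 -c "
from h import *
at();go((.5456,.272,-.03),YAW)"
```

```text
clock: 16.38
tcp_pos: [0.545, 0.2688, 0.001]
orientation: [0.999, 0.048, 0.002, 0.001]
force: [-0.3, -1.2, -0.7]
opening: 0.0911
t 16.38 tcp [0.545  0.2688 0.001 ] F [-0.3 -1.2 -0.7] op 0.0911
go [ 0.08 -0.32  3.1 ] 0.002 [ 0.002 -0.003 -0.   ]
```

```bash
python3 -m jog '[0.002,-0.003,0.002,0.05,-0.32,1.2,-1, 0,0,0,0,0,1,-1, 0,0,0,0,0,0.6,-1, 0,0,0,0,0,0,-1]'; python3 -c "
from h import *
at();go((.5456,.272,-.03),YAW)"
```

```text
clock: 16.72
tcp_pos: [0.5463, 0.2698, -0.0268]
orientation: [0.999, 0.046, 0.001, -0.0]
force: [-0.6, 0.3, -0.5]
opening: 0.091
t 16.72 tcp [ 0.5463  0.2698 -0.0268] F [-0.6  0.3 -0.5] op 0.091
go [-0.05 -0.22  0.32] -0.003 [-0.    -0.002  0.   ]
```

```bash
python3 -m jog '[0,0,0,-0.05,-0.22,0.3,-0.7, 0,0,0,0,0,0,-0.4, 0,0,0,0,0,0,0, 0,0,0,0,0,0,1,0,0,0,0,0,0,1,0,0,0,0,0,0,1,0,0,0,0,0,0,1]' 30; python3 -m jog '[0,0,0,0,0,-2,1, 0,0,0,0,0,-3.5,1, 0,0,0,0,0,-3.5,1, 0,0,0,0,0,-1.5,1, 0,0,0,0,0,0,1]'; python3 -c "
from h import *
at();go((.4945,-.0433,.075),YAW)"
```

```text
clock: 17.3
tcp_pos: [0.5475, 0.2732, -0.0274]
orientation: [0.999, 0.046, 0.003, -0.001]
force: [-0.2, 0.6, -1.0]
opening: 0.0591
clock: 17.72
tcp_pos: [0.5451, 0.2722, 0.0797]
orientation: [0.999, 0.046, 0.001, 0.0]
force: [0.7, 0.2, -0.6]
opening: 0.0591
t 17.72 tcp [0.5451 0.2722 0.0797] F [ 0.7  0.2 -0.6] op 0.0591
go [-7.93 30.95  0.47] -0.003 [ 0.    -0.001  0.   ]
```

```bash
python3 -m jog '[0,0,0,-0.95,3.7,0,1, 0,0,0,-0.95,3.7,0,1, 0,0,0,-0.95,3.7,0,1, 0,0,0,-0.95,3.7,0,1, 0,0,0,-0.95,3.7,0,1, 0,0,0,-0.95,3.7,0,1, 0,0,0,-0.95,3.7,0,1, 0,0,0,-0.95,3.7,0,1]' >/dev/null; python3 -m jog '[0,0,0,0,0,0,1, 0,0,0,0,0,0,1]'; python3 -c "
from h import *
at();go((.4963,-.0433,.062),YAW)"
```

```text
clock: 18.55
tcp_pos: [0.4916, -0.0396, 0.0707]
orientation: [0.999, 0.048, -0.001, -0.001]
force: [-0.7, -0.4, -1.0]
opening: 0.0589
t 18.55 tcp [ 0.4916 -0.0396  0.0707] F [-0.7 -0.4 -1. ] op 0.0589
go [0.43 0.41 0.87] 0.002 [-0.003  0.003  0.   ]
```

```bash
python3 -m jog '[-0.003,0.003,0.002,0.43,0.41,0.3,1, 0,0,0,0,0,0.3,1, 0,0,0,0,0,0,1]'; python3 -c "
from h import *
at();go((.4963,-.0433,.05),YAW)
"
```

```text
clock: 18.8
tcp_pos: [0.496, -0.0423, 0.0625]
orientation: [0.999, 0.047, -0.001, -0.0]
force: [0.5, 0.3, 0.6]
opening: 0.0587
t 18.8 tcp [ 0.496  -0.0423  0.0625] F [0.5 0.3 0.6] op 0.0587
go [0.02 0.1  1.25] 0.0 [-0.001  0.002 -0.   ]
```

```bash
python3 -m jog '[0,0.002,0,0.02,0.08,0.6,1, 0,0,0,0,0,0.6,1, 0,0,0,0,0,0.6,1, 0,0,0,0,0,0,1]'; python3 -c "
from h import *
at();go((.4963,-.0433,.022),YAW)
"
```

```text
clock: 19.13
tcp_pos: [0.4961, -0.0401, 0.0418]
orientation: [0.999, 0.05, -0.001, -0.0]
force: [0.6, -0.4, 0.6]
opening: 0.0591
t 19.13 tcp [ 0.4961 -0.0401  0.0418] F [ 0.6 -0.4  0.6] op 0.0591
go [-0.01  0.33  1.98] 0.007 [-0.001  0.002  0.   ]
```

```bash
python3 -m jog '[0,0.002,0.004,0,0.3,0.3,1, 0,0,0,0,0,0.8,1, 0,0,0,0,0,0.6,1, 0,0,0,0,0,0,1]'; python3 -c "
from h import *
at();go((.4963,-.0433,.003),YAW)
"
```

```text
clock: 19.47
tcp_pos: [0.4968, -0.0423, 0.0227]
orientation: [0.999, 0.049, 0.001, -0.001]
force: [-0.0, 0.5, -0.5]
opening: 0.0589
t 19.47 tcp [ 0.4968 -0.0423  0.0227] F [-0.   0.5 -0.5] op 0.0589
go [-0.06  0.1   1.97] 0.003 [-0.001 -0.001 -0.   ]
```

```bash
python3 -m jog '[0,0,0.002,-0.05,0.08,0.8,1, 0,0,0,0,0,0.8,1, 0,0,0,0,0,0.3,1, 0,0,0,0,0,0,1]'; python3 -m jog '[0,0,0,0,0,0,1]'; python3 -c "
from h import *
at();go((.4963,-.0433,.003),YAW)
"
```

```text
clock: 19.8
tcp_pos: [0.497, -0.0433, 0.0019]
orientation: [0.999, 0.047, 0.001, -0.001]
force: [-1.4, 1.7, 7.2]
opening: 0.059
clock: 19.88
tcp_pos: [0.497, -0.0433, 0.002]
orientation: [0.999, 0.047, 0.001, -0.001]
force: [-0.4, 0.7, 4.8]
opening: 0.0589
t 19.88 tcp [ 0.497  -0.0433  0.002 ] F [-0.4  0.7  4.8] op 0.0589
go [-0.07 -0.   -0.1 ] 0.001 [-0.001 -0.002  0.   ]
```

```bash
python3 -m jog '[0,0,0,0,0,0,-0.45, 0,0,0,0,0,0,-0.45, 0,0,0,0,0,0,-0.45, 0,0,0,0,0,-1,-0.45, 0,0,0,0,0,-3,-0.45, 0,0,0,0,0,-3,-0.5, 0,0,0,0,0,-3,-0.7, 0,0,0,0,0,0,-1]'; python3 -m jog '[0,0,0,-0.2,-3.8,0,-1, 0,0,0,-0.2,-3.8,0,-1, 0,0,0,-0.2,-3.8,0,-1, 0,0,0,-0.2,-3.8,0,-1, 0,0,0,-0.2,-3.8,0,-1, 0,0,0,-0.2,-3.8,0,-1, 0,0,0,-0.2,-3.8,0,-1, 0,0,0,-0.2,-3.8,0,-1]'>/dev/null; python3 -m jog '[0,0,0,0,0,0,-1]'; python3 -c "
from h import *
im=cap('side')
for nm,lo,hi,z in(('lens',(80,90,60),(95,255,255),.006),('gold',(15,120,90),(28,255,255),.009),('cream',(15,25,110),(35,100,255),.01)):
    for c,A in blobs(im,lo,hi,30):
        w=world('side',c,z)
        if .4<w[0]<.6 and .1<w[1]<.5: print(nm,np.round(c,1),A,np.round(w,4)[:2])
at();go((.4454,.2748,-.03),YAW)"
```

```text
clock: 20.55
tcp_pos: [0.4959, -0.0434, 0.107]
orientation: [0.999, 0.047, -0.001, -0.001]
force: [1.0, 0.2, 0.1]
opening: 0.0788
clock: 21.3
tcp_pos: [0.4546, 0.2685, 0.1142]
orientation: [0.999, 0.042, 0.008, -0.002]
force: [-0.1, 0.4, 0.4]
opening: 0.0911
lens [300.  164.5] 184 [0.5443 0.3827]
gold [268.3 169. ] 105 [0.4428 0.3679]
cream [268.  167.6] 68 [0.4426 0.3756]
cream [272.1 183.7] 66 [0.4464 0.2729]
t 21.35 tcp [0.4546 0.2658 0.114 ] F [-0.4 -0.8 -0.2] op 0.0916
go [-1.05 -0.98 14.39] -0.01 [-0.    -0.015 -0.   ]
```

```bash
python3 -m jog '[0,-0.015,-0.01,-1.0,-1.0,3,-0.85, 0,0,0,0,0,3,-0.85, 0,0,0,0,0,3,-0.85, 0,0,0,0,0,2,-0.85, 0,0,0,0,0,0,-0.85]'; python3 -c "
from h import *
at();go((.4454,.2748,-.03),YAW)"
```

```text
clock: 21.77
tcp_pos: [0.4465, 0.2737, 0.0036]
orientation: [0.999, 0.048, 0.003, -0.001]
force: [0.1, -0.6, 0.6]
opening: 0.0846
t 21.77 tcp [0.4465 0.2737 0.0036] F [ 0.1 -0.6  0.6] op 0.0846
go [-0.12 -0.12  3.36] 0.002 [-0.001 -0.007 -0.   ]
```

```bash
python3 -m jog '[0,-0.007,0.002,-0.12,-0.12,1.4,-0.85, 0,0,0,0,0,1.2,-0.85, 0,0,0,0,0,0.5,-0.85, 0,0,0,0,0,0,-0.85]'; python3 -c "
from h import *
at();go((.4454,.2748,-.03),YAW)"
```

```text
clock: 22.1
tcp_pos: [0.447, 0.2714, -0.0259]
orientation: [0.999, 0.045, 0.0, -0.0]
force: [0.1, 0.2, -0.4]
opening: 0.0844
t 22.1 tcp [ 0.447   0.2714 -0.0259] F [ 0.1  0.2 -0.4] op 0.0844
go [-0.12 -0.35  0.41] -0.004 [-0. -0.  0.]
```

```bash
python3 -m jog '[0,0,-0.003,-0.12,-0.3,0.35,-0.7, 0,0,0,0,0,0,-0.4, 0,0,0,0,0,0,0, 0,0,0,0,0,0,1,0,0,0,0,0,0,1,0,0,0,0,0,0,1,0,0,0,0,0,0,1]' 30; python3 -m jog '[0,0,0,0,0,-2,1, 0,0,0,0,0,-3.5,1, 0,0,0,0,0,-3.5,1, 0,0,0,0,0,-1.5,1, 0,0,0,0,0,0,1]'; python3 -c "
from h import *
at();go((.4945,-.0433,.075),YAW)"
```

```text
clock: 22.68
tcp_pos: [0.4486, 0.2751, -0.0248]
orientation: [0.999, 0.046, 0.004, -0.002]
force: [-0.6, 0.6, -0.7]
opening: 0.0583
clock: 23.1
tcp_pos: [0.446, 0.2739, 0.0827]
orientation: [0.999, 0.047, 0.001, -0.0]
force: [-0.0, 0.5, -0.7]
opening: 0.0592
t 23.1 tcp [0.446  0.2739 0.0827] F [-0.   0.5 -0.7] op 0.0592
go [ 1.87 32.03  0.74] -0.001 [-0.001 -0.002 -0.   ]
```

```bash
python3 -m jog '[0,0,0,0.28,3.8,0,1, 0,0,0,0.28,3.8,0,1, 0,0,0,0.28,3.8,0,1, 0,0,0,0.28,3.8,0,1, 0,0,0,0.28,3.8,0,1, 0,0,0,0.28,3.8,0,1, 0,0,0,0.28,3.8,0,1, 0,0,0,0.28,3.8,0,1]' >/dev/null; python3 -m jog '[0,0,0,0,0,0,1, 0,0,0,0,0,0,1]'; python3 -c "
from h import *
at();go((.4973,-.0433,.065),YAW)
im=cap('side');cv2.imwrite('pics/z9.png',crop(im,270,150,350,260,5))"
```

```text
clock: 23.93
tcp_pos: [0.4966, -0.0373, 0.0735]
orientation: [0.999, 0.05, -0.002, -0.002]
force: [0.4, 0.7, -0.1]
opening: 0.0588
t 23.93 tcp [ 0.4966 -0.0373  0.0735] F [ 0.4  0.7 -0.1] op 0.0588
go [0.01 0.61 0.84] 0.005 [-0.004  0.003 -0.   ]
```

View pics/z9.png

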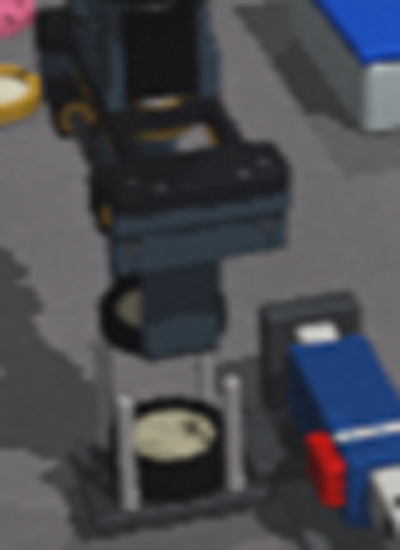

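The picture shows two spacers flat in the cage, with the third held and centred over the rods (crop columns 100–226, rods at 125 and 232). Lowering it.

```bash
python3 -m jog '[-0.004,0.003,0.005,0.02,0.6,0.3,1, 0,0,0,0,0,0.3,1, 0,0,0,0,0,0,1]'; python3 -c "
from h import *
at();go((.497,-.0433,.046),YAW)
"
```

```text
clock: 24.23
tcp_pos: [0.4962, -0.0408, 0.0654]
orientation: [0.999, 0.049, -0.001, 0.0]
force: [-0.0, 0.1, 0.4]
opening: 0.0589
t 24.23 tcp [ 0.4962 -0.0408  0.0654] F [-0.   0.1  0.4] op 0.0589
go [0.06 0.26 1.94] 0.005 [-0.     0.002 -0.   ]
```

```bash
python3 -m jog '[0,0.002,0.003,0.06,0.26,0.4,1, 0,0,0,0,0,0.7,1, 0,0,0,0,0,0.7,1, 0,0,0,0,0,0,1]'; python3 -c "
from h import *
at();go((.497,-.0433,.0255),YAW)
"
```

```text
clock: 24.57
tcp_pos: [0.4966, -0.0405, 0.0453]
orientation: [0.999, 0.05, -0.0, -0.0]
force: [-0.5, 0.5, 0.1]
opening: 0.0587
t 24.57 tcp [ 0.4966 -0.0405  0.0453] F [-0.5  0.5  0.1] op 0.0587
go [0.02 0.29 1.98] 0.006 [-0.001  0.001  0.   ]
```

```bash
python3 -m jog '[0,0.001,0.004,0.02,0.29,0.6,1, 0,0,0,0,0,0.7,1, 0,0,0,0,0,0.5,1, 0,0,0,0,0,0,1]'; python3 -c "
from h import *
at();go((.497,-.0433,.0155),YAW)
"
```

```text
clock: 24.9
tcp_pos: [0.4968, -0.043, 0.0248]
orientation: [0.999, 0.049, -0.0, -0.0]
force: [-0.3, 0.1, 0.5]
opening: 0.0584
t 24.9 tcp [ 0.4968 -0.043   0.0248] F [-0.3  0.1  0.5] op 0.0584
go [0.02 0.03 0.93] 0.003 [-0.001  0.001  0.   ]
```

```bash
python3 -m jog '[0,0,0.002,0.02,0.03,0.5,1, 0,0,0,0,0,0.4,1, 0,0,0,0,0,0.1,1, 0,0,0,0,0,0,1]'; python3 -m jog '[0,0,0,0,0,0,1]'
```

```text
clock: 25.23
tcp_pos: [0.4972, -0.0435, 0.0139]
orientation: [0.999, 0.047, -0.0, -0.0]
force: [-1.5, -0.3, 4.7]
opening: 0.0587
clock: 25.32
tcp_pos: [0.4973, -0.0435, 0.014]
orientation: [0.999, 0.047, -0.0, -0.0]
force: [0.8, -0.6, 0.2]
opening: 0.0586
```

```bash
python3 -m jog '[0,0,0,0,0,0,-0.45, 0,0,0,0,0,0,-0.45, 0,0,0,0,0,0,-0.45, 0,0,0,0,0,-1,-0.45, 0,0,0,0,0,-3,-0.45, 0,0,0,0,0,-3,-0.5, 0,0,0,0,0,-2.5,-0.7, 0,0,0,0,0,0,-1]'; python3 -m jog '[0,0,0,0.75,-3.75,0,-1, 0,0,0,0.75,-3.75,0,-1, 0,0,0,0.75,-3.75,0,-1, 0,0,0,0.75,-3.75,0,-1, 0,0,0,0.75,-3.75,0,-1, 0,0,0,0.75,-3.75,0,-1, 0,0,0,0.75,-3.75,0,-1, 0,0,0,0.75,-3.75,0,-1]'>/dev/null; python3 -m jog '[0,0,0,0.75,-3.75,0,-1, 0,0,0,0.75,-3.75,0,-1, 0,0,0,0.75,-3.75,0,-1,0,0,0,0,0,0,-1]'; python3 -c "
from h import *
for n in('side','top'):
  im=cap(n,'chk2'+n)
  for nm,lo,hi,z in(('lens',(80,90,60),(95,255,255),.006),('gold',(15,120,90),(28,255,255),.009),('cream',(15,25,110),(35,100,255),.01)):
    for c,A in blobs(im,lo,hi,40):
        w=world(n,c,z)
        if -.2<w[0]<.9 and -.7<w[1]<.7 and A<800: print(n,nm,np.round(c,1),A,np.round(w,4)[:2])
at();go((.5432,.3842,-.03),YAW)"
```

```text
clock: 25.98
tcp_pos: [0.4967, -0.0436, 0.1144]
orientation: [0.999, 0.047, -0.001, -0.001]
force: [0.8, 0.2, 0.5]
opening: 0.0786
clock: 26.98
tcp_pos: [0.5443, 0.3916, 0.1193]
orientation: [0.999, 0.043, 0.004, -0.0]
force: [0.4, -0.3, 0.0]
opening: 0.0913
side lens [300.  164.5] 184 [0.5443 0.3827]
side gold [268.3 169. ] 105 [0.4428 0.3679]
side cream [268.  167.5] 69 [0.4428 0.3758]
side cream [303.2 233.1] 112 [0.5017 0.0097]
top lens [195.6 209.3] 182 [0.5308 0.3823]
top gold [200.5 239.9] 87 [0.4443 0.3663]
top cream [443.8 152.9] 246 [ 0.6824 -0.3341]
top cream [346.9 217.8] 178 [ 0.4979 -0.0445]
top cream [ 92.5 316.2] 48 [0.2451 0.6518]
top cream [ 86.6 358.8] 340 [0.1351 0.6618]
t 27.08 tcp [0.5436 0.3858 0.1192] F [-0.5  0.5  0. ] op 0.0914
go [-0.15  0.09 14.92] -0.01 [ 0.004 -0.006  0.   ]
```

View pics/chk2top.png

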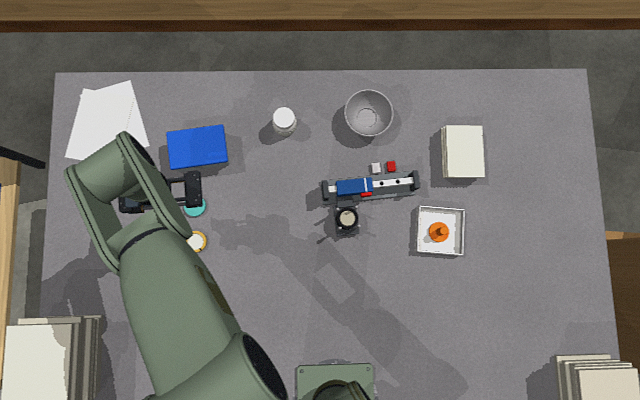

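```bash
python3 -m jog '[0.004,-0.006,-0.01,-0.15,0.09,3,-1, 0,0,0,0,0,3,-1, 0,0,0,0,0,3,-1, 0,0,0,0,0,2.5,-1, 0,0,0,0,0,0,-1]'; python3 -c "
from h import *
print(world('top',(346.9,217.8),.05),world('side',(303.2,233.1),.05))
at();go((.5432,.3842,-.03),YAW)"
```

```text
clock: 27.5
tcp_pos: [0.5438, 0.378, 0.0044]
orientation: [0.999, 0.045, 0.002, 0.0]
force: [-0.9, -0.4, 0.2]
opening: 0.0909
[ 0.49414926 -0.04053109  0.05      ] [ 0.49535227 -0.04517959  0.05      ]
t 27.5 tcp [0.5438 0.378  0.0044] F [-0.9 -0.4  0.2] op 0.0909
go [-0.02 -0.62  3.44] -0.004 [ 0.001 -0.004  0.   ]
```

The top view shows the cap in the tray at (439,231), the spacer stack in the cage at (347,218), and no further spacers. On to the lens.

```bash
python3 -m jog '[0,-0.004,-0.002,-0.05,-0.62,1,-1, 0,0,0,0,0,1.2,-1, 0,0,0,0,0,1,-1, 0,0,0,0,0,0,-1]'; python3 -c "
from h import *
at();go((.5432,.3842,-.03),YAW)"
```

```text
clock: 27.83
tcp_pos: [0.5447, 0.3817, -0.0266]
orientation: [0.999, 0.044, 0.001, 0.0]
force: [-0.7, 0.6, -1.0]
opening: 0.0916
t 27.83 tcp [ 0.5447  0.3817 -0.0266] F [-0.7  0.6 -1. ] op 0.0916
go [-0.13 -0.26  0.34] -0.006 [ 0.    -0.003  0.   ]
```

```bash
python3 -m jog '[0,-0.003,-0.005,-0.2,-0.25,0.35,-0.7, 0,0,0,0,0,0,-0.4, 0,0,0,0,0,0,0, 0,0,0,0,0,0,1,0,0,0,0,0,0,1,0,0,0,0,0,0,1,0,0,0,0,0,0,1]' 35; python3 -m jog '[0,0,0,0,0,-2,1, 0,0,0,0,0,-3.5,1, 0,0,0,0,0,-3.5,1, 0,0,0,0,0,-1.5,1, 0,0,0,0,0,0,1]'; python3 -c "
from h import *
at();go((.4955,-.0433,.075),YAW)"
```

```text
clock: 28.42
tcp_pos: [0.5445, 0.386, -0.0267]
orientation: [0.999, 0.047, 0.003, -0.002]
force: [0.4, -0.1, -0.0]
opening: 0.0589
clock: 28.83
tcp_pos: [0.5422, 0.3845, 0.0798]
orientation: [0.999, 0.047, -0.0, 0.0]
force: [0.6, 0.6, 0.4]
opening: 0.0589
t 28.83 tcp [0.5422 0.3845 0.0798] F [0.6 0.6 0.4] op 0.0589
go [-8.7  42.15  0.5 ] 0.001 [ 0.     0.001 -0.   ]
```

```bash
python3 -m jog '[0,0,0,-0.77,3.7,0,1, 0,0,0,-0.77,3.7,0,1, 0,0,0,-0.77,3.7,0,1, 0,0,0,-0.77,3.7,0,1, 0,0,0,-0.77,3.7,0,1, 0,0,0,-0.77,3.7,0,1, 0,0,0,-0.77,3.7,0,1, 0,0,0,-0.77,3.7,0,1]' >/dev/null; python3 -m jog '[0,0,0,-0.77,3.7,0,1, 0,0,0,-0.77,3.7,0,1, 0,0,0,-0.77,3.7,0,1, 0,0,0,0,0,0,1, 0,0,0,0,0,0,1]'; python3 -c "
from h import *
at();go((.4957,-.0433,.068),YAW)"
```

```text
clock: 29.92
tcp_pos: [0.4885, -0.0442, 0.0668]
orientation: [0.999, 0.05, -0.005, -0.001]
force: [-0.1, -0.3, -1.2]
opening: 0.0587
t 29.92 tcp [ 0.4885 -0.0442  0.0668] F [-0.1 -0.3 -1.2] op 0.0587
go [ 0.72 -0.01 -0.13] 0.005 [-0.003  0.009 -0.   ]
```

```bash
python3 -m jog '[-0.003,0.009,0.005,0.72,0,0.1,1, 0,0,0,0,0,0,1, 0,0,0,0,0,0,1]'; python3 -c "
from h import *
at();go((.4957,-.0433,.048),YAW)"
```

```text
clock: 30.17
tcp_pos: [0.4955, -0.042, 0.064]
orientation: [0.999, 0.047, -0.001, -0.0]
force: [0.2, -0.0, -0.4]
opening: 0.0587
t 30.17 tcp [ 0.4955 -0.042   0.064 ] F [ 0.2 -0.  -0.4] op 0.0587
go [0.01 0.13 1.6 ] -0.0 [-0.001  0.002 -0.   ]
```

```bash
python3 -m jog '[0,0.002,0,0.02,0.2,0.5,1, 0,0,0,0,0.05,0.6,1, 0,0,0,0,0.05,0.5,1, 0,0,0,0,0,0,1]'; python3 -c "
from h import *
at();go((.4957,-.0433,.0235),YAW)"
```

```text
clock: 30.5
tcp_pos: [0.4966, -0.0415, 0.046]
orientation: [0.999, 0.05, 0.0, -0.001]
force: [-0.0, 0.0, -0.8]
opening: 0.0587
t 30.5 tcp [ 0.4966 -0.0415  0.046 ] F [-0.   0.  -0.8] op 0.0587
go [-0.1   0.17  2.25] 0.006 [-0.001 -0.    -0.   ]
```

```bash
python3 -m jog '[0,0,0.004,-0.1,0.17,0.6,1, 0,0,0,0,0,0.7,1, 0,0,0,0,0,0.6,1, 0,0,0,0,0,0,1]'; python3 -m jog '[0,0,0,0,0,0.3,1, 0,0,0,0,0,0,1]'; python3 -m jog '[0,0,0,0,0,0.1,1, 0,0,0,0,0,0,1]';  python3 -c "
from h import *
at();go((.4957,-.0433,.0235),YAW)"
```

```text
clock: 30.83
tcp_pos: [0.4953, -0.0427, 0.0245]
orientation: [0.999, 0.049, -0.0, -0.001]
force: [-0.2, 0.0, -0.5]
opening: 0.0589
clock: 31.0
tcp_pos: [0.4963, -0.043, 0.0228]
orientation: [0.999, 0.049, 0.0, -0.001]
force: [-0.5, 0.0, -0.6]
opening: 0.0587
clock: 31.17
tcp_pos: [0.4969, -0.0431, 0.0228]
orientation: [0.999, 0.048, 0.001, -0.001]
force: [0.1, 0.5, -0.9]
opening: 0.0592
t 31.17 tcp [ 0.4969 -0.0431  0.0228] F [ 0.1  0.5 -0.9] op 0.0592
go [-0.12  0.01 -0.07] 0.003 [-0.001 -0.003  0.   ]
```

```bash
python3 -m jog '[0,0,0,-0.1,0,0.2,1, 0,0,0,0,0,0,1]'; python3 -m jog '[0,0,0,0,0,0,-0.45, 0,0,0,0,0,0,-0.45, 0,0,0,0,0,0,-0.45, 0,0,0,0,0,-1,-0.45, 0,0,0,0,0,-3,-0.45, 0,0,0,0,0,-3,-0.5, 0,0,0,0,0,-1.5,-0.7, 0,0,0,0,0,0,-1]'; python3 -m jog '[0,0,0,-0.13,-3.75,0,-1, 0,0,0,-0.13,-3.75,0,-1, 0,0,0,-0.13,-3.75,0,-1, 0,0,0,-0.13,-3.75,0,-1, 0,0,0,-0.13,-3.75,0,-1, 0,0,0,-0.13,-3.75,0,-1, 0,0,0,-0.13,-3.75,0,-1, 0,0,0,-0.13,-3.75,0,-1]'>/dev/null; python3 -m jog '[0,0,0,-0.13,-3.75,0,-1, 0,0,0,-0.13,-3.75,0,-1, 0,0,0,-0.13,-3.75,0,-1,0,0,0,0,0,0,-1]'; python3 -c "
from h import *
for n in('side','top'):
  im=cap(n,'chk3'+n)
  for nm,lo,hi,z in(('lens',(80,90,60),(95,255,255),.06),('gold',(15,120,90),(28,255,255),.009),('cream',(15,25,110),(35,100,255),.01)):
    for c,A in blobs(im,lo,hi,40):
        w=world(n,c,z)
        if -.2<w[0]<.9 and -.5<w[1]<.6 and A<800: print(n,nm,np.round(c,1),A,np.round(w,4)[:2])
at();go((.442,.378,-.03),YAW)"
```

```text
clock: 31.33
tcp_pos: [0.4976, -0.0433, 0.023]
orientation: [0.999, 0.048, 0.003, -0.001]
force: [-1.0, 1.0, -1.3]
opening: 0.0585
clock: 32.0
tcp_pos: [0.4956, -0.0435, 0.1108]
orientation: [0.999, 0.048, 0.001, -0.001]
force: [1.1, 1.3, -0.1]
opening: 0.0794
clock: 33.0
tcp_pos: [0.4399, 0.3807, 0.1043]
orientation: [0.999, 0.043, 0.0, 0.001]
force: [0.7, -0.4, 0.8]
opening: 0.0913
side lens [304.5 230.6] 334 [ 0.4981 -0.0496]
side gold [268.3 169. ] 105 [0.4428 0.3679]
side cream [268.  167.6] 68 [0.4426 0.3756]
top lens [347.2 217.1] 401 [ 0.4952 -0.0404]
top cream [443.8 152.8] 234 [ 0.683  -0.3339]
t 33.1 tcp [0.4398 0.3752 0.1039] F [ 0.5 -0.5  0.5] op 0.0912
go [ 0.27 -0.36 13.39] -0.009 [ 0.007  0.002 -0.   ]
```

```bash
python3 -m jog '[0.007,0.002,-0.009,0.2,-0.4,3,-1, 0,0,0,0,0,3,-1, 0,0,0,0,0,3,-1, 0,0,0,0,0,1,-1, 0,0,0,0,0,0,-1]'; python3 -c "
from h import *
at();go((.442,.378,-.03),YAW)"
```

```text
clock: 33.52
tcp_pos: [0.443, 0.3728, 0.0007]
orientation: [0.999, 0.045, 0.001, 0.001]
force: [0.0, 0.6, 0.9]
opening: 0.091
t 33.52 tcp [0.443  0.3728 0.0007] F [0.  0.6 0.9] op 0.091
go [-0.06 -0.53  3.07] -0.004 [ 0.002 -0.002  0.   ]
```

```bash
python3 -m jog '[0.002,-0.002,-0.003,-0.1,-0.55,1,-1, 0,0,0,0,0,1,-1, 0,0,0,0,0,0.8,-1, 0,0,0,0,0,0,-1]'; python3 -c "
from h import *
at();go((.442,.378,-.03),YAW)"
```

```text
clock: 33.85
tcp_pos: [0.4428, 0.3753, -0.0285]
orientation: [0.999, 0.045, 0.0, 0.0]
force: [-0.3, -0.0, -0.8]
opening: 0.0911
t 33.85 tcp [ 0.4428  0.3753 -0.0285] F [-0.3 -0.  -0.8] op 0.0911
go [-0.06 -0.27  0.15] -0.005 [ 0. -0. -0.]
```

```bash
python3 -m jog '[0,0,-0.004,-0.15,-0.27,0.15,-0.7, 0,0,0,0,0,0,-0.4, 0,0,0,0,0,0,0, 0,0,0,0,0,0,1,0,0,0,0,0,0,1,0,0,0,0,0,0,1,0,0,0,0,0,0,1]' 35; python3 -m jog '[0,0,0,0,0,-2,1, 0,0,0,0,0,-3.5,1, 0,0,0,0,0,-3.5,1, 0,0,0,0,0,-1.5,1, 0,0,0,0,0,0,1]'; python3 -c "
from h import *
at();go((.4955,-.0433,.078),YAW)"
```

```text
clock: 34.43
tcp_pos: [0.4425, 0.3797, -0.0277]
orientation: [0.999, 0.047, 0.002, -0.002]
force: [-0.7, 0.4, -1.7]
opening: 0.059
clock: 34.85
tcp_pos: [0.4401, 0.3779, 0.0789]
orientation: [0.999, 0.047, -0.001, 0.001]
force: [-0.1, 0.4, -0.2]
opening: 0.0587
t 34.85 tcp [0.4401 0.3779 0.0789] F [-0.1  0.4 -0.2] op 0.0587
go [ 1.54 42.46  0.15] 0.0 [0.002 0.002 0.   ]
```

```bash
python3 -m jog '[0,0,0,0.14,3.72,0,1, 0,0,0,0.14,3.72,0,1, 0,0,0,0.14,3.72,0,1, 0,0,0,0.14,3.72,0,1, 0,0,0,0.14,3.72,0,1, 0,0,0,0.14,3.72,0,1, 0,0,0,0.14,3.72,0,1, 0,0,0,0.14,3.72,0,1]' >/dev/null; python3 -m jog '[0,0,0,0.14,3.72,0,1, 0,0,0,0.14,3.72,0,1, 0,0,0,0.14,3.72,0,1, 0,0,0,0,0,0,1, 0,0,0,0,0,0,1]'; python3 -c "
from h import *
at();go((.4952,-.0433,.063),YAW)
im=cap('side');cv2.imwrite('pics/z10.png',crop(im,270,150,350,260,5))"
```

```text
clock: 35.93
tcp_pos: [0.4908, -0.0443, 0.0659]
orientation: [0.999, 0.05, -0.006, -0.001]
force: [0.6, -0.6, -1.0]
opening: 0.0588
t 35.93 tcp [ 0.4908 -0.0443  0.0659] F [ 0.6 -0.6 -1. ] op 0.0588
go [ 0.45 -0.05  0.29] 0.005 [-0.002  0.012 -0.   ]
```

View pics/z10.png

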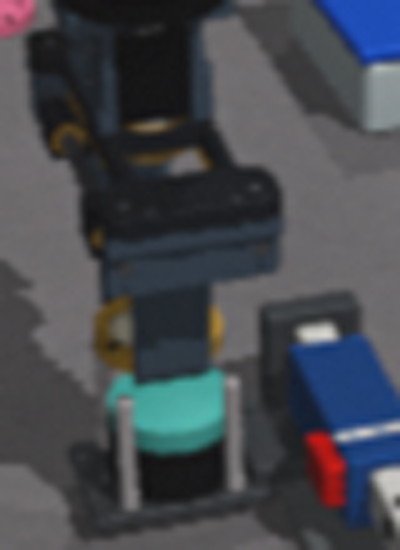

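The picture shows the lens flat on the spacers (crop columns 107–228), with the ring held just above and about 4.5 mm short in x. Correcting and lowering.

```bash
python3 -m jog '[-0.002,0.012,0.004,0.42,0,0,1, 0,0,0,0,0,0,1, 0,0,0,0,0,0,1]'; python3 -c "
from h import *
at();go((.4948,-.0433,.05),YAW)"
```

```text
clock: 36.23
tcp_pos: [0.4941, -0.0409, 0.0643]
orientation: [0.999, 0.05, -0.001, 0.0]
force: [0.5, -0.1, -0.5]
opening: 0.0585
t 36.23 tcp [ 0.4941 -0.0409  0.0643] F [ 0.5 -0.1 -0.5] op 0.0585
go [0.05 0.25 1.43] 0.005 [-0.     0.002  0.   ]
```

```bash
python3 -m jog '[0,0.002,0.003,0.05,0.25,0.4,1, 0,0,0,0,0.05,0.5,1, 0,0,0,0,0.05,0.5,1, 0,0,0,0,0,0,1]'; python3 -c "
from h import *
at();go((.4948,-.0433,.0345),YAW)"
```

```text
clock: 36.57
tcp_pos: [0.4949, -0.0413, 0.049]
orientation: [0.999, 0.051, 0.0, -0.0]
force: [0.5, -0.4, -1.0]
opening: 0.0589
t 36.57 tcp [ 0.4949 -0.0413  0.049 ] F [ 0.5 -0.4 -1. ] op 0.0589
go [-0.03  0.2   1.45] 0.008 [-0. -0. -0.]
```

```bash
python3 -m jog '[0,0,0.005,-0.03,0.2,0.4,1, 0,0,0,0,0,0.5,1, 0,0,0,0,0,0.3,1, 0,0,0,0,0,0,1]'; python3 -m jog '[0,0,0,0,0,0.2,1, 0,0,0,0,0,0,1]'; python3 -m jog '[0,0,0,-0.1,0,0.2,1, 0,0,0,0,0,0,1]'; python3 -m jog '[0,0,0,0,0,0.1,1, 0,0,0,0,0,0,1]';  python3 -c "
from h import *
at();go((.4948,-.0433,.0345),YAW)"
```

```text
clock: 36.9
tcp_pos: [0.4944, -0.0431, 0.0352]
orientation: [0.999, 0.049, -0.0, -0.0]
force: [-0.2, 0.2, -0.8]
opening: 0.0588
clock: 37.07
tcp_pos: [0.4951, -0.0433, 0.0341]
orientation: [0.999, 0.048, 0.0, -0.0]
force: [0.3, 0.5, -0.5]
opening: 0.0584
clock: 37.23
tcp_pos: [0.496, -0.0434, 0.0345]
orientation: [0.999, 0.048, 0.002, -0.0]
force: [-0.5, -0.2, -1.5]
opening: 0.0589
clock: 37.4
tcp_pos: [0.4965, -0.0435, 0.034]
orientation: [0.999, 0.048, 0.003, -0.0]
force: [0.2, -0.1, -0.4]
opening: 0.059
t 37.4 tcp [ 0.4965 -0.0435  0.034 ] F [ 0.2 -0.1 -0.4] op 0.059
go [-0.17 -0.04 -0.05] 0.002 [ 0.    -0.007 -0.   ]
```

```bash
python3 -m jog '[0,-0.006,0,-0.15,0,0.3,1]'; python3 -m jog '[0,0,0,0,0,0.3,1, 0,0,0,0,0,0,1]'
```

```text
clock: 37.48
tcp_pos: [0.4965, -0.0436, 0.0335]
orientation: [0.999, 0.048, 0.002, 0.0]
force: [-6.9, 0.4, 42.7]
opening: 0.059
clock: 37.65
tcp_pos: [0.4966, -0.0437, 0.0347]
orientation: [0.999, 0.048, 0.002, 0.0]
force: [-0.3, 0.6, -1.4]
opening: 0.0588
```

```bash
python3 -m jog '[0,0,0,0,0,0,-0.45, 0,0,0,0,0,0,-0.45, 0,0,0,0,0,0,-0.45, 0,0,0,0,0,-1,-0.45, 0,0,0,0,0,-3,-0.45, 0,0,0,0,0,-3,-0.5, 0,0,0,0,0,-1.5,-0.7, 0,0,0,0,0,0,-1]'; python3 -m jog '[0,0,0,0,3,0,-1,0,0,0,0,3,0,-1,0,0,0,0,3,0,-1,0,0,0,0,3,0,-1,0,0,0,0,3,0,-1,0,0,0,0,3,0,-1,0,0,0,0,0,0,-1]'; python3 -c "
from h import *
A=[crop(cap('top'),310,150,430,260,4),crop(cap('side'),270,190,370,300,4)]
cv2.imwrite('pics/z11.png',np.hstack([a[:440] for a in A]))
print(np.round(monitor.get_state()['joints'],2)); at()
p=np.array([.4945,-.043])+.0853*V+.060*U; print('index est',p)
go((p[0],p[1],.08),YAW+np.pi/2)"
```

```text
clock: 38.32
tcp_pos: [0.4945, -0.0437, 0.1214]
orientation: [0.999, 0.048, -0.001, -0.0]
force: [1.1, -0.3, -0.4]
opening: 0.0789
clock: 38.9
tcp_pos: [0.512, -0.2283, 0.1179]
orientation: [0.999, 0.051, -0.002, -0.001]
force: [0.1, -0.5, -0.1]
opening: 0.0914
[-0.44  0.35  1.7   0.    1.1   1.03]
t 39.0 tcp [ 0.5108 -0.2242  0.1177] F [0.3 0.2 0.1] op 0.0914
index est [ 0.58506793 -0.09470628]
go [  8.74 -12.09   3.78] -1.562 [-0.006  0.006 -0.   ]
```

View pics/z11.png

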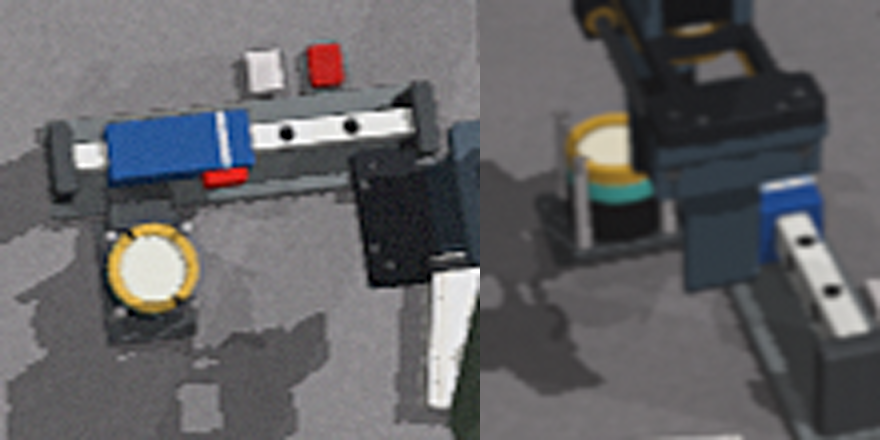

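The stack is complete: the ring is flat on the lens inside the rods (top crop (153,267)). The button is at crop (225,178) and the tag at (325,65). Now I'll turn the gripper to pinch the button.

```bash
python3 -m jog '[0,0,-0.12,0,0,0,-1,0,0,-0.12,0,0,0,-1,0,0,-0.12,0,0,0,-1,0,0,-0.12,0,0,0,-1,0,0,-0.12,0,0,0,-1,0,0,-0.12,0,0,0,-1,0,0,-0.12,0,0,0,-1]'>/dev/null;python3 -m jog '[0,0,-0.12,0,0,0,-1,0,0,-0.12,0,0,0,-1,0,0,-0.12,0,0,0,-1,0,0,-0.12,0,0,0,-1,0,0,-0.12,0,0,0,-1,0,0,-0.12,0,0,0,-1,0,0,0,0,0,0,-1]'; python3 -c "
from h import *
go((.5818,-.095,.08),YAW+np.pi/2)"
```

```text
clock: 40.17
tcp_pos: [0.5034, -0.2005, 0.11]
orientation: [0.648, 0.761, -0.0, -0.016]
force: [-0.4, 0.5, -0.1]
opening: 0.0907
go [9.09 9.49 3.02] 0.067 [-0.021 -0.023 -0.   ]
```

```bash
python3 -m jog '[-0.021,-0.023,0.06,2.2,2.3,0,-0.7,0,0,0,2.2,2.3,0,-0.7,0,0,0,2.2,2.3,0,-0.7,0,0,0,2.2,2.3,0,-0.7,0,0,0,0,0,0,-0.7]'; python3 -c "
from h import *
go((.5818,-.095,.003),YAW+np.pi/2)"
```

```text
clock: 40.58
tcp_pos: [0.5851, -0.0948, 0.1085]
orientation: [0.678, 0.735, -0.0, -0.001]
force: [0.4, 0.4, 0.3]
opening: 0.0776
go [-1.000e-02 -3.100e-01  1.055e+01] -0.013 [-0.002 -0.001 -0.   ]
```

```bash
python3 -m jog '[-0.002,0,-0.013,0,-0.31,2,-0.7,0,0,0,0,0,2.5,-0.7,0,0,0,0,0,0,-0.7]'; python3 -c "
from h import *
at();go((.5818,-.095,.003),YAW+np.pi/2)"
```

```text
clock: 40.83
tcp_pos: [0.5827, -0.09, 0.0627]
orientation: [0.673, 0.74, 0.001, -0.0]
force: [-0.6, 0.2, -0.1]
opening: 0.0775
t 40.83 tcp [ 0.5827 -0.09    0.0627] F [-0.6  0.2 -0.1] op 0.0775
go [-0.49 -0.15  5.97] -0.0 [ 0.001 -0.002 -0.   ]
```

```bash
python3 -m jog '[0,-0.002,0,-0.45,-0.1,1.5,-0.7,0,0,0,0,0,1.5,-0.7,0,0,0,0,0,1,-0.7,0,0,0,0,0,0.5,-0.7,0,0,0,0,0,0,-0.7]'; python3 -c "
from h import *
at();go((.5818,-.095,.003),YAW+np.pi/2)"
```

```text
clock: 41.25
tcp_pos: [0.5809, -0.0931, 0.0183]
orientation: [0.675, 0.738, 0.0, 0.0]
force: [0.8, 0.8, 0.5]
opening: 0.0771
t 41.25 tcp [ 0.5809 -0.0931  0.0183] F [0.8 0.8 0.5] op 0.0771
go [-0.2   0.07  1.53] -0.006 [0.001 0.    0.   ]
```

```bash
python3 -m jog '[0,0,0,-0.18,0.07,0.8,-0.7,0,0,0,0,0,0.7,-0.5,0,0,0,0,0,0,-0.3]' 20; python3 -m jog '[0,0,0,0,0,0,0,0,0,0,0,0,0,0.3,0,0,0,0,0,0,0.6]'; python3 -m jog '[0,0,0,0,0,0,1,0,0,0,0,0,0,1]' 20; python3 -c "
from h import *
at();go((.5818,-.095,.003),YAW+np.pi/2)"
```

```text
clock: 41.5
tcp_pos: [0.5832, -0.0953, 0.0042]
orientation: [0.676, 0.737, 0.001, 0.002]
force: [0.1, -0.5, -0.6]
opening: 0.0667
clock: 41.75
tcp_pos: [0.5826, -0.0955, 0.0043]
orientation: [0.676, 0.737, 0.001, 0.001]
force: [9.9, 1.8, -8.4]
opening: 0.0471
clock: 41.92
tcp_pos: [0.5856, -0.0953, 0.0044]
orientation: [0.676, 0.737, 0.003, 0.003]
force: [-2.5, -1.7, 1.5]
opening: 0.0417
t 41.92 tcp [ 0.5856 -0.0953  0.0044] F [-2.5 -1.7  1.5] op 0.0417
go [ 0.06 -0.37  0.13] -0.007 [0.009 0.002 0.   ]
```

```bash
python3 -c "
from h import *
s=monitor.get_state();p=np.array([.5856,-.0953])+.09*U;print(p);go((p[0],p[1],.0044),YAW+np.pi/2)"
```

```text
[ 0.59406975 -0.18490058]
go [-9.    0.07  0.01] -0.007 [0.009 0.002 0.   ]
```

```bash
python3 -m jog '[0,0,0,-0.7,0,0,1,0,0,0,-0.8,0,0,1,0,0,0,-0.8,0,0,1,0,0,0,-0.8,0,0,1]';  python3 -c "
from h import *
at();go((.5941,-.1849,.0044),YAW+np.pi/2)"
```

```text
clock: 42.25
tcp_pos: [0.5883, -0.1255, 0.0044]
orientation: [0.675, 0.738, 0.003, 0.002]
force: [0.8, 2.6, -1.7]
opening: 0.0419
t 42.25 tcp [ 0.5883 -0.1255  0.0044] F [ 0.8  2.6 -1.7] op 0.0419
go [-5.96  0.05 -0.01] -0.005 [ 0.008 -0.001 -0.   ]
```

Sliding freely with about 2 N. Continuing.

```bash
python3 -m jog '[0,0,0,-0.9,0,0,1,0,0,0,-0.9,0,0,1,0,0,0,-0.9,0,0,1,0,0,0,-0.9,0,0,1,0,0,0,-0.7,0,0,1,0,0,0,0,0,0,1]';  python3 -c "
from h import *
at();go((.5941,-.1849,.0044),YAW+np.pi/2)"
```

```text
clock: 42.75
tcp_pos: [0.5931, -0.1768, 0.0044]
orientation: [0.676, 0.737, 0.003, 0.003]
force: [1.5, 1.1, -1.4]
opening: 0.0422
t 42.75 tcp [ 0.5931 -0.1768  0.0044] F [ 1.5  1.1 -1.4] op 0.0422
go [-0.82  0.02 -0.  ] -0.008 [ 0.01  0.   -0.  ]
```

```bash
python3 -m jog '[0,0,0,0,0,0,1,0,0,0,0,0,0,1]' 4; python3 -m jog '[0,0,0,-0.3,0,0,1,0,0,0,-0.2,0,0,1]'; python3 -m jog '[0,0,0,-0.25,0,0,1,0,0,0,0,0,0,1]'; python3 -c "
from h import *
at();go((.5941,-.1849,.0044),YAW+np.pi/2)"
```

```text
clock: 42.92
tcp_pos: [0.5921, -0.1778, 0.0044]
orientation: [0.676, 0.736, 0.003, 0.003]
force: [1.8, 2.6, -2.5]
opening: 0.0441
clock: 43.08
tcp_pos: [0.5924, -0.1816, 0.0044]
orientation: [0.676, 0.737, 0.003, 0.002]
force: [0.8, 2.4, -1.1]
opening: 0.0446
clock: 43.25
tcp_pos: [0.5921, -0.1844, 0.0044]
orientation: [0.676, 0.737, 0.003, 0.002]
force: [-1.3, -0.2, -2.4]
opening: 0.0455
t 43.25 tcp [ 0.5921 -0.1844  0.0044] F [-1.3 -0.2 -2.4] op 0.0455
go [-0.07  0.2   0.  ] -0.008 [ 0.007 -0.001 -0.   ]
```

The opening grew from 44.1 to 45.5 mm and the drag vanished, so it is at the hole. Releasing and lifting clear.

```bash
python3 -m jog '[0,0,0,0,0,0,0,0,0,0,0,0,0,-0.3,0,0,0,0,0,0,-0.6,0,0,0,0,0,0,-0.6,0,0,0,0,0,-1,-0.7,0,0,0,0,0,-2,-0.7,0,0,0,0,0,-3,-0.7,0,0,0,0,0,-3,-0.7]'; python3 -m jog '[0,0,0,0,-3,-2,-0.7,0,0,0,0,-3,0,-0.7,0,0,0,0,-3,0,-0.7,0,0,0,0,-3,0,-0.7,0,0,0,0,-3,0,-0.7,0,0,0,0,-3,0,-0.7]'; python3 -c "
from h import *
A=[crop(cap('top'),310,140,470,260,4),crop(cap('side'),270,190,410,310,4)]
cv2.imwrite('pics/z12.png',cv2.resize(np.hstack(A),None,fx=.66,fy=.66)); cv2.imwrite('pics/z12a.png',A[0])
at()"
```

```text
clock: 43.92
tcp_pos: [0.5885, -0.1844, 0.093]
orientation: [0.676, 0.737, 0.0, -0.002]
force: [1.1, -0.5, -0.9]
opening: 0.0774
clock: 44.42
tcp_pos: [0.4196, -0.2043, 0.1264]
orientation: [0.674, 0.738, 0.007, 0.016]
force: [0.9, 0.2, 0.3]
opening: 0.0776
t 44.52 tcp [ 0.4162 -0.2036  0.1261] F [ 0.5 -0.1  0.2] op 0.0775
```

View pics/z12.png

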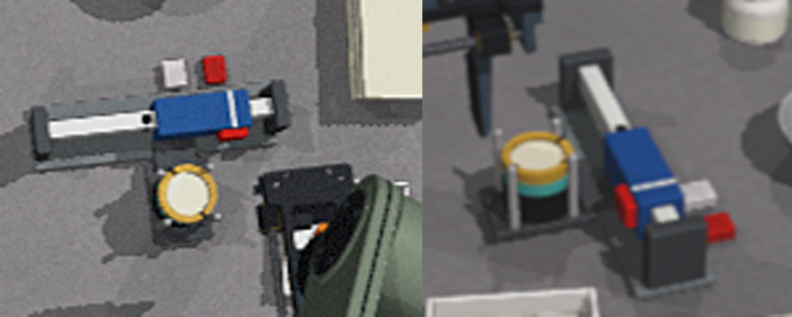

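The carriage is at the red tag with the ring, lens and spacers still stacked. I'll check numerically that the button is out and that the index lines up.

```bash
python3 -c "
from h import *
for n,b in(('top','top0'),('side','side0')):
  for k in(0,1):
    im=cap(n) if k else cv2.imread(f'pics/{b}.png')[:,:,::-1].copy()
    R=[(c,A) for c,A in blobs(im,(0,200,60),(3,255,255),15) if world(n,c,.03)[0]>.5 and -.3<world(n,c,.03)[1]<.05]
    for c,A in R: print(n,k,np.round(c,1),A,'z.012',np.round(world(n,c,.012)[:2],4),'z.055',np.round(world(n,c,.055)[:2],4))
    g=blobs(im,(108,120,60),(122,255,255),60)
    for c,A in g:
      if abs(world(n,c,.065)[0]-.585)<.05: print(n,k,'sleeve',np.round(c,1),A,np.round(world(n,c,.065)[:2],4))
p=[(np.array(q)/.66+.5)/4-.5+(310,140) for q in((233,108),(214,69))]
a,t=world('top',p[0],.065)[:2],world('top',p[1],.012)[:2]
print('index,tag',a,t,'along-rail diff',(t-a)@U,'x',(t-a)@V)
"
```

```text
top 0 [390.7 165.9] 69 z.012 [ 0.6458 -0.1757] z.055 [ 0.6361 -0.1666]
top 0 [366.1 194.1] 40 z.012 [ 0.5648 -0.1014] z.055 [ 0.5581 -0.095 ]
top 0 sleeve [350.3 186.2] 196 [ 0.579 -0.051]
top 1 [390.6 166.1] 67 z.012 [ 0.6452 -0.1756] z.055 [ 0.6355 -0.1664]
top 1 [397.7 190.5] 39 z.012 [ 0.5736 -0.1928] z.055 [ 0.5666 -0.183 ]
top 1 sleeve [380.1 183.7] 187 [ 0.5847 -0.1332]
side 0 [335.  243.3] 51 z.012 [ 0.5713 -0.0502] z.055 [ 0.5603 -0.1057]
side 0 [382.2 275.6] 67 z.012 [ 0.651  -0.1862] z.055 [ 0.6352 -0.2336]
side 0 sleeve [338.8 226.4] 295 [ 0.5795 -0.0558]
side 0 sleeve [345.3 243. ] 147 [ 0.5807 -0.122 ]
side 1 [347.  267.4] 53 z.012 [ 0.5804 -0.1436] z.055 [ 0.5689 -0.1935]
side 1 [382.2 275.6] 67 z.012 [ 0.651  -0.1862] z.055 [ 0.6352 -0.2336]
side 1 sleeve [350.6 248.7] 371 [ 0.5878 -0.1444]
side 1 sleeve [358.3 266.6] 165 [ 0.5901 -0.2072]
index,tag [ 0.59258982 -0.18250896] [ 0.64621664 -0.17586484] along-rail diff -0.0015678987878800692 x 0.054014091613195515
```

```bash
python3 -c "
from workcell import order; print(order.finish_job())"
```

```text
the job is handed in; nothing more can be done
None
```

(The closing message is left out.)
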